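# Clear and load the spool dusting bay, fold its screen shut and start the fans

### The job

Lay the bone folder that was left on the fan bay's mat flat on the bare bench, and stand every thread spool upright on the mat, without pushing away the iron weight beside them. Then fold the bay's three-leaf screen shut round the spools one leaf at a time, each fully home on its stop before the next: first the leaf hinged to the bay, then the middle leaf across the front, last the end leaf. Only when the screen is shut, start the fans at the key box by pressing the small round key, the square key and the wide round key fully down, one at a time in that order, and leave the screen shut with the spools standing inside.

Things in the scene. Friction and masses are not known exactly. Their poses are not given: they have to be found in the camera images.
- bay: the fan bay, fixed: plywood plate 170 (x) x 220 (y) x 6 mm with a rubber mat, and a grey fan housing 86 mm high along its back (front face 81 mm behind the middle). Origin: plate middle, at bench height; x to the fans, y left, z up. The shut screen stands 90 mm left and right of the middle and 65 mm in front; three spools fit inside in a row, centres 52 mm apart
- leaf_1 (a joint): angle of leaf 1 (rad), 130 mm long, hinged at the bay's back left: 0 = shut on its stop, along the plate's left side; grows as it opens (clockwise from above), 1.571 = straight out to the bay's left. All leaves are boards 6 mm thick, 12 to 50 mm above the bench; their upright hinges (0.15 N m friction, no spring) stay where left
- leaf_2 (a joint): angle of the middle leaf (180 mm long), hinged at leaf 1's free end: 0 = folded on its stop, square to leaf 1 and, when leaf 1 is shut, across the front of the plate; grows as it opens (clockwise from above), 1.571 = in line with leaf 1
- leaf_3 (a joint): angle of the end leaf (120 mm long), hinged at leaf 2's free end: 0 = folded on its stop, square to leaf 2, then along the right side of the plate; grows as it opens (clockwise from above), 1.571 = in line with leaf 2
- leaf_1_hinge (a point): point on the upright hinge axis of leaf 1, at the top edge of the leaf (50 mm over the bench)
- leaf_1_knob (a point): top centre of the upright round steel post that stands on leaf 1 to move it by, 80 mm from its hinge; 14 mm thick, free from 50 to 100 mm over the bench
- leaf_2_hinge (a point): point on the upright hinge axis of leaf 2, at the top edge of the leaf (50 mm over the bench)
- leaf_2_knob (a point): top centre of the upright round steel post that stands on leaf 2 to move it by, 115 mm from its hinge; 14 mm thick, free from 50 to 100 mm over the bench
- leaf_3_hinge (a point): point on the upright hinge axis of leaf 3, at the top edge of the leaf (50 mm over the bench)
- leaf_3_knob (a point): top centre of the upright round steel post that stands on leaf 3 to move it by, 75 mm from its hinge; 14 mm thick, free from 50 to 100 mm over the bench
- spool_1_mid (a point): centre of wooden thread spool 1, 42 mm wide and 52 mm tall, 60 g, standing upright on the bench; this point is half-way up (26 mm over its foot), z along its axis. Two or three spools are there, the others are absent
- spool_2_mid (a point): centre of wooden thread spool 2, 42 mm wide and 52 mm tall, 60 g, standing upright on the bench; this point is half-way up (26 mm over its foot), z along its axis. Two or three spools are there, the others are absent
- spool_3_mid (a point): centre of wooden thread spool 3, 42 mm wide and 52 mm tall, 60 g, standing upright on the bench; this point is half-way up (26 mm over its foot), z along its axis. Two or three spools are there, the others are absent
- spool_4_mid (a point): centre of wooden thread spool 4, 42 mm wide and 52 mm tall, 60 g, standing upright on the bench; this point is half-way up (26 mm over its foot), z along its axis. Two or three spools are there, the others are absent
- key_box: grey key box, fixed, 185 (x) x 75 (y) x 41 mm, to the robot's left. Origin: centre of its underside. Its three keys stand in a row along its x, 55 mm apart, in any order
- key_small (a joint): travel of the key with the small round cap, 16 mm across (m): 0 = up, 0.006 = fully down; its spring needs 4.8 N at the bottom and lifts it again
- key_small_top (a point): top centre of the small round cap, 16 mm across (black plastic, 14 mm proud of its steel base, 61 mm over the bench)
- key_square (a joint): travel of the key with the square cap, 24 mm wide (m): 0 = up, 0.006 = fully down; its spring needs 4.8 N at the bottom and lifts it again
- key_square_top (a point): top centre of the square cap, 24 mm wide (black plastic, 14 mm proud of its steel base, 61 mm over the bench)
- key_wide (a joint): travel of the key with the wide round cap, 38 mm across (m): 0 = up, 0.006 = fully down; its spring needs 4.8 N at the bottom and lifts it again
- key_wide_top (a point): top centre of the wide round cap, 38 mm across (black plastic, 14 mm proud of its steel base, 61 mm over the bench)
- folder_mid (a point): centre of the bone folder, a flat pale stick 24 (x) x 147 (y) x 8 mm with round ends, 30 g, that was left lying on the bay's mat; this point is half-way up, its y along the stick, z up. The bench in front of the bay, from 0.36 m ahead of the robot on and up to 0.3 m to either side, is bare but for the spools and the open screen; the leaves pass over the folder when it lies there
- iron_weight: bystander: cloth-covered iron weight, a dark block 60 x 90 x 36 mm, loose, to the right of the spools; origin at its underside

How it is judged (in metres and radians):
On the way, in this order (a step that is already met when the one before it is completed fails the run):
1. the bone folder lies flat on the bench off the bay, every spool stands upright on the bay's plate, all let go (x of spool_1_mid in the frame of bay between -0.05 and 0.055 m and y of spool_1_mid in the frame of bay between -0.078 and 0.078 m and z of spool_1_mid in the frame of bay between 0.026 and 0.04 m and angle between each of spool_1_mid, spool_2_mid, spool_3_mid, spool_4_mid's own z axis and vertical below 0.15 rad and x of spool_2_mid in the frame of bay between -0.05 and 0.055 m and y of spool_2_mid in the frame of bay between -0.078 and 0.078 m and z of spool_2_mid in the frame of bay between 0.026 and 0.04 m and x of spool_3_mid in the frame of bay between -0.05 and 0.055 m and y of spool_3_mid in the frame of bay between -0.078 and 0.078 m and z of spool_3_mid in the frame of bay between 0.026 and 0.04 m and x of spool_4_mid in the frame of bay between -0.05 and 0.055 m and y of spool_4_mid in the frame of bay between -0.078 and 0.078 m and z of spool_4_mid in the frame of bay between 0.026 and 0.04 m and contact force between the fingers and spool_1 below 0.3 N and contact force between the fingers and spool_2 below 0.3 N and contact force between the fingers and spool_3 below 0.3 N and contact force between the fingers and spool_4 below 0.3 N and height (world z) of folder_mid below 0.0075 m and angle between folder_mid's own z axis and vertical below 0.06 rad and contact force between the fingers and folder below 0.3 N), for 0.2 s.
2. leaf 1 is on its stop while leaves 2 and 3 are still open (value of joint leaf_1 below 0.1 rad and value of joint each of leaf_2, leaf_3 above 0.37 rad), for 0.2 s.
3. leaf 2 is on its stop, leaf 3 still open (value of joint each of leaf_1, leaf_2 below 0.1 rad and value of joint leaf_3 above 0.37 rad), for 0.2 s.
4. leaf 3 is on its stop: the screen is shut (value of joint each of leaf_1, leaf_2, leaf_3 below 0.1 rad), for 0.2 s.
5. the small round cap, 16 mm across is pressed down, the other keys are up (value of joint key_small above 0.0045 m and value of joint each of key_square, key_wide below 0.0015 m), for 0.05 s.
6. the square cap, 24 mm wide is pressed down, the other keys are up (value of joint key_square above 0.0045 m and value of joint each of key_small, key_wide below 0.0015 m), for 0.05 s.
7. the wide round cap, 38 mm across is pressed down, the other keys are up (value of joint key_wide above 0.0045 m and value of joint each of key_small, key_square below 0.0015 m), for 0.05 s.
At the end, for the whole second after the job is handed in: folder flat on the bench (centre under 7.5 mm high); every spool upright within 0.15 rad on the plate, centre at most 78 mm left or right of its middle, 50 mm before or 55 mm behind it, released, at rest; leaf angles below 0.13 rad; keys up (all of step 1 and value of joint each of leaf_1, leaf_2, leaf_3 below 0.13 rad and value of joint each of key_small, key_square, key_wide below 0.0015 m and linear speed of each of spool_1, spool_2, spool_3, spool_4 below 0.02 m/s); the robot touches nothing.
It fails at once if a key is pressed before the screen is shut (value of joint any of key_small, key_square, key_wide above 0.003 m and value of joint any of leaf_1, leaf_2, leaf_3 above 0.27 rad).
It fails at once if two keys are pressed at the same time (value of joint each of key_small, key_square above 0.003 m or value of joint each of key_small, key_wide above 0.003 m or value of joint each of key_square, key_wide above 0.003 m).
It fails at once if the iron weight is pushed away (distance of iron_weight from where it was at the start of the episode above 0.04 m).
Of spool_1, spool_2, spool_3, spool_4 only 2 to 3 are there at a start; the rules pass over those that are not, and their reading is None.
At some moment in a run one of spool_1, spool_2, spool_3, spool_4 may be knocked a few centimetres aside while the robot is not near it.
It also fails if it takes over 208 s, if anything falls off the work surface, if the arm or the gripper's body presses on something with over 40 N, if the wrist force passes 120 N, or if a joint passes its speed limit or range.

### The arm

A 6-joint arm with a two-finger parallel gripper is mounted at the origin on a cart in front of the work surface, level with it; the furniture and walls round the work are solid. World frame = base frame: x ahead of the robot, y to its left, z up, the work surface at z = 0. Lengths are in m, angles in degrees, forces in N, time in s.
With the tool pointing down it reaches from about 0.15 to 0.775 m from the base axis. Payload 6.1 kg.
Tool frame: the origin (TCP) lies midway between the tips of the shut fingers; the grasp point (between the pads) lies 19 mm behind it; y points along the fingers, z is the direction in which the jaws open and shut, and the axes are right-handed (so a half turn about y gives the same grasp; the last joint's range is limited). The gripper opens to 85 mm and grips with 20 to 120 N. Pads are 22 mm wide; open, the fingers measure 114 mm over their backs; the gripper's body (76 mm by 85 mm) begins 54 mm behind the grasp point. The pads swing forward as they close: fully open they stand 13 mm farther back than shut.
Start: joints at [71.276, 7.208, -2.269, 80.523, 0, 90], TCP at [0.169, 0.497, 0.231] pointing down, gripper open.
Joint ranges: [-155.77, 155.77], [-54.66, 111.73], [-72.52, 77.12], [-102.08, 115.82], [-83.92, 84.16], [-180, 180]. Speed limits (degrees/s): [136.94, 136.94, 172.46, 180, 180, 180].

### API

Orientations are given as [roll, pitch, yaw] about the fixed x, y, z axes, in that order (R = Rz(yaw) Ry(pitch) Rx(roll)).
In Python, from bench import ctrl gives the robot as it stands.
- The arm moves only by the tool drive_tool, never from a script. Its argument "targets" is a list of rows, each an object with "angular": the turn, a rotation vector about the tool's x, y, z in units of 5 degrees (1.0 is 5 degrees), a list of three; "xyz": the shift along the tool's x, y, z in units of 0.03 m (1.0 is 0.03 m), a list of three; "grip": the opening, from -1 (shut) to 1 (fully open). In form: [{"angular": [rx, ry, rz], "xyz": [dx, dy, dz], "grip": grip}, ...]. A call has 1 to 12 rows; each row shifts and turns the commanded pose from where the row before left it, along the tool's axes as they then stand; what a row does not reach is not made up. A row lasts 1/10 s, in which the tool goes at most 50 mm and 8.59 degrees, less where a joint would pass 70% of its speed; a pose out of reach is approached as far as the arm can. A call with a number of a shift or a turn outside -1 to 1 is refused whole. A call with a gripper value outside its range is refused whole. The fingers move at their own pace and stop on an object; "grip_force" is the grip in N (left out, the last holds). Time passes only in rows, so rows that do not move let the fingers close. It gives the time, the measured TCP pose, the force and the opening at its end, in the units of the state.
- ctrl.observe(): the state, without advancing time (a new reading comes with each control period).
- ctrl.get_image(name): name is "scene" or "side" or "wrist"; returns a dict with "pixels" (420x560x3 uint8, blue, green, red), "vfov" (degrees; the focal length in pixels is half the picture's height over the tangent of half this angle, whatever the lens; pixels are square), "cx", "cy" (the principal point, pixels), "R" (3x3) and "t" (3): a world point X has camera coordinates R X + t. Camera axes: x right, y down, z forward; pixel columns grow to the right and rows downward; lengths in m; the calibration is good to about 2 mm. A picture is of the moment at which its call begins. There is no depth.
- ctrl.sign_off(): hands the job in, once; it reports no verdict.
The state is a dict: "time_s": time; "joint_positions": joint angles; "qd": joint speeds; "effort": joint torques, N m; "ee_pos": TCP position; "ee_rot": TCP orientation; "contact_force": force on the tool from outside, world axes, zero at the start; "wrist_torque": the same for the moment, N m; "finger_gap": finger opening in m.
Only numpy, scipy, OpenCV 4.12 (cv2) and the standard library are available. Lean on these libraries where they do the work, as an engineer would, in place of code of your own. Each camera call takes 0.05 s, during which the arm holds its last target.

## Working session

There is one attempt and no reset: what is moved stays moved. The work goes in short steps, Python scripts to look and compute and a tool call to move; the robot and the scene stay as the last step left them, time stands still between calls to the robot, and variables do not carry over. Pictures are saved under pics/ and viewed, and the job is handed in when it is done.

Besides the shell and the picture viewer there is one more tool, called after "Call:" by a JSON object that holds its "op" and its "data", one argument or row to a line. drive_tool: Moves the arm, as the interface text tells. Its arguments: {"type":"object","properties":{"targets":{"type":"array","items":{"type":"object","properties":{"angular":{"type":"array","items":{"type":"number","minimum":-1,"maximum":1}},"xyz":{"type":"array","items":{"type":"number","minimum":-1,"maximum":1}},"grip":{"type":"number"}}}},"grip_force":{"type":"number"}},"required":["targets"]}

```bash
mkdir -p pics; ls
cat > h.py <<'E'
from bench import ctrl
import numpy as np, cv2
def snap(name,fn=None):
    im=ctrl.get_image(name)
    p=np.array(im["pixels"],dtype=np.uint8).copy()
    if fn: cv2.imwrite("pics/"+fn,p)
    return im,p
def ray(im,u,v):
    f=im["pixels"].shape[0]/2/np.tan(np.radians(im["vfov"])/2)
    R=np.array(im["R"]);t=np.array(im["t"])
    d=R.T@np.array([(u-im["cx"])/f,(v-im["cy"])/f,1.0])
    c=-R.T@t
    return c,d
def onz(im,u,v,z):
    c,d=ray(im,u,v); return c+d*(z-c[2])/d[2]
def proj(im,X):
    f=im["pixels"].shape[0]/2/np.tan(np.radians(im["vfov"])/2)
    p=np.array(im["R"])@np.array(X)+np.array(im["t"])
    return np.array([f*p[0]/p[2]+im["cx"],f*p[1]/p[2]+im["cy"]])
E
python3 - <<'E'
from h import *
o=ctrl.observe()
for k,v in o.items(): print(k,np.round(v,3))
for n in ["scene","side","wrist"]:
    im,p=snap(n,n+"0.png"); print(n,im["vfov"],im["cx"],im["cy"],-np.array(im["R"]).T@np.array(im["t"]), np.array(im["R"])[2])
E
```

```text
pics
time_s 0.0
joint_positions [71.278  7.242 -2.327 80.522 -0.    89.999]
qd [ 0.028  0.037 -0.048  0.115  0.097  0.076]
effort [-1.0000e-03 -4.3591e+01  3.5292e+01  1.7000e-02 -0.0000e+00 -0.0000e+00]
ee_pos [0.168 0.497 0.231]
ee_rot [-90.092  -0.    -18.721]
contact_force [-0.187 -0.569  0.244]
wrist_torque [ 0.051 -0.044  0.012]
finger_gap 0.085
scene 56.971624597767686 274.85583133831346 219.93516486728672 [0.43204991 0.60716359 0.80435477] [ 0.12354955 -0.66072583 -0.74038969]
side 42.47786699229626 274.31113127893786 212.79052421280397 [-0.0245374  -1.05457636  0.69796922] [ 0.42877389  0.77787703 -0.45941296]
wrist 59.308114167210064 282.5890497919805 206.53075241834833 [0.097012   0.52114106 0.37329902] [ 0.27669628 -0.09643579 -0.95610633]
```

View pics/scene0.png

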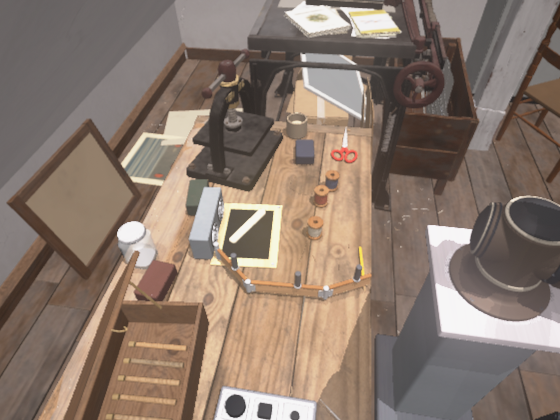

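View pics/side0.png

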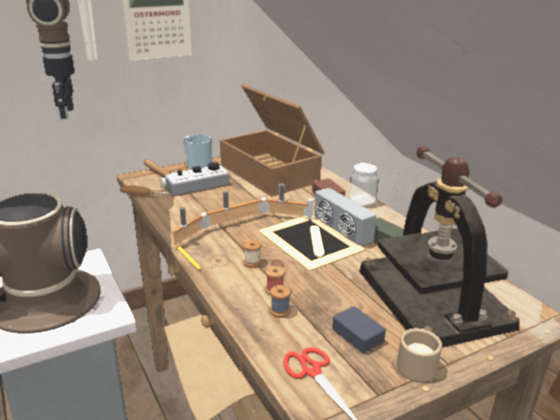

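View pics/wrist0.png

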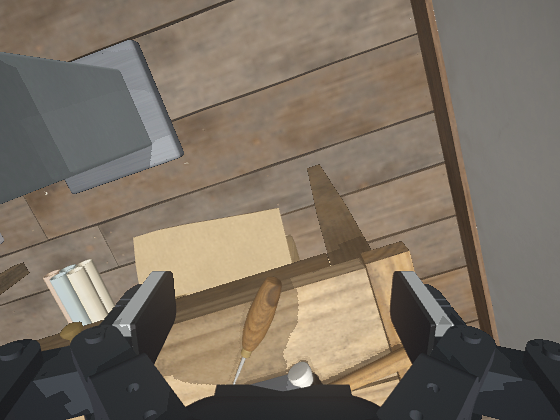

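The scene shows the bay plate at about (250,233) with the pale folder at (248,226). There are three spools, at (315,228), (321,196) and (332,181). The weight is at (305,152), the leaf knobs at (234,262), (297,280) and (358,272), and the key box at (265,405). Next I'll look at enlarged crops.

Run:
```python
import cv2
p=cv2.imread("pics/scene0.png"); cv2.imwrite("pics/s0a.png",cv2.resize(p[120:310,180:390],None,fx=3.8,fy=3.15,interpolation=cv2.INTER_CUBIC) if 0 else cv2.resize(p[130:320,180:390],None,fx=3,fy=3,interpolation=cv2.INTER_CUBIC))
cv2.imwrite("pics/s0b.png",cv2.resize(p[370:420,190:350],None,fx=5,fy=5,interpolation=cv2.INTER_CUBIC))
p=cv2.imread("pics/side0.png"); cv2.imwrite("pics/s0c.png",cv2.resize(p[150:350,150:400],None,fx=3,fy=3,interpolation=cv2.INTER_CUBIC))
```

```text
(no output)
```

View pics/s0a.png

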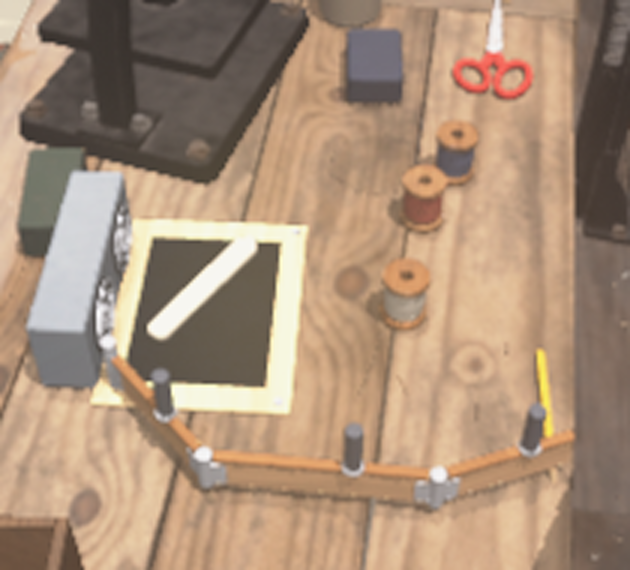

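View pics/s0b.png

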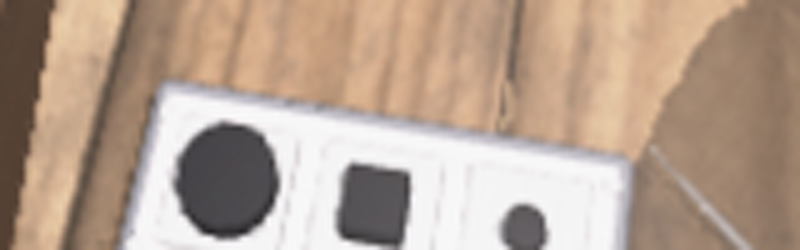

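View pics/s0c.png

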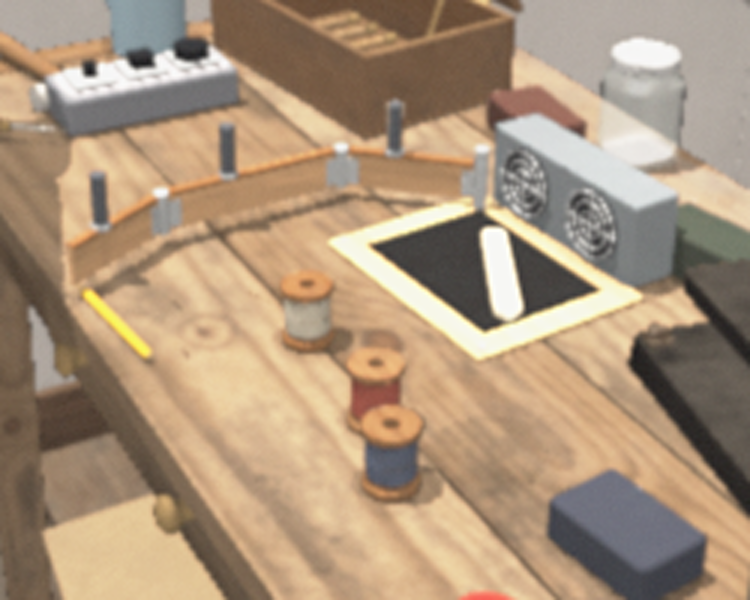

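```bash
cat > m0.py <<'E'
from h import *
A=snap("scene")[0];B=snap("side")[0]
def tri(a,b):
    c1,d1=ray(A,*a);c2,d2=ray(B,*b)
    s=np.linalg.lstsq(np.stack([d1,-d2],1),c2-c1,rcond=None)[0]
    p=c1+d1*s[0];q=c2+d2*s[1]; return (p+q)/2,np.linalg.norm(p-q)
sa=lambda x,y:(180+x/3,130+y/3)
sc=lambda x,y:(150+x/3,150+y/3)
L=[("cornerR_back",(147,220),(641,295),.006),("cornerRfront",(307,227),(480,358),.006),("cornerLfront",(290,410),(329,243),.006),("cornerLback",(95,402),None,.006),
("white",(407,274),(307,284),.052),("red",(425,181),(375,362),.052),("blue",(457,135),(391,424),.052),
("k1",(160,375),(394,105),.1),("k2",(353,429),(226,129),.1),("k3",(537,410),(98,177),.1),
("h1",(108,343),(482,152),.05),("h2",(204,456),(341,149),.05),("h3",(437,474),(161,194),.05),
("end3",(573,436),(70,244),.05),("fA",(250,243),(510,313),.012),("fB",(155,330),(491,233),.012),("pencil",(541,352),(150,355),.004)]
for n,a,b,z in L:
    print(n,"scene",np.round(onz(A,*sa(*a),z),4),end=" ")
    if b: print("side",np.round(onz(B,*sc(*b),z),4),"tri",*[np.round(x,4) for x in tri(sa(*a),sc(*b))])
    else: print()
kb=lambda x,y:(190+x/5,370+y/5)
for n,a,b in [("wide",(228,180),(192,47)),("sq",(374,202),(141,57)),("small",(524,226),(89,67))]:
    print(n,np.round(onz(A,*kb(*a),.061),4),np.round(onz(B,*sc(*b),.061),4))
E
python3 m0.py
```

```text
cornerR_back scene [ 0.7079 -0.1501  0.006 ] side [ 0.7271 -0.153   0.006 ] tri [ 0.7159 -0.1564  0.006 ] 0.0162
cornerRfront scene [ 0.553  -0.1632  0.006 ] side [ 0.5587 -0.1719  0.006 ] tri [ 0.5569 -0.1687  0.0028] 0.0073
cornerLfront scene [0.5349 0.0504 0.006 ] side [0.5377 0.0435 0.006 ] tri [0.5374 0.0474 0.0032] 0.0045
cornerLback scene [0.6992 0.067  0.006 ] 
white scene [ 0.4514 -0.075   0.052 ] side [ 0.4554 -0.0797  0.052 ] tri [ 0.4538 -0.0777  0.0504] 0.005
red scene [ 0.4457 -0.1944  0.052 ] side [ 0.4501 -0.2002  0.052 ] tri [ 0.4483 -0.1981  0.0501] 0.0056
blue scene [ 0.4203 -0.2638  0.052 ] side [ 0.4235 -0.2717  0.052 ] tri [ 0.4226 -0.2685  0.0492] 0.0051
k1 scene [0.6256 0.0988 0.1   ] side [0.6275 0.0916 0.1   ] tri [0.6281 0.0958 0.0973] 0.0036
k2 scene [0.4748 0.1257 0.1   ] side [0.474  0.1136 0.1   ] tri [0.4762 0.1221 0.0955] 0.0025
k3 scene [0.3433 0.0887 0.1   ] side [0.3448 0.0772 0.1   ] tri [0.345 0.085 0.096] 0.0045
h1 scene [0.6901 0.0367 0.05  ] side [0.7031 0.0606 0.05  ] tri [0.6891 0.0426 0.0597] 0.0046
h2 scene [0.5876 0.1333 0.05  ] side [0.5916 0.1246 0.05  ] tri [0.5912 0.1297 0.0466] 0.0059
h3 scene [0.4101 0.1224 0.05  ] side [0.4127 0.1166 0.05  ] tri [0.412  0.1204 0.0479] 0.004
end3 scene [0.3092 0.0724 0.05  ] side [0.3143 0.0685 0.05  ] tri [0.3119 0.0708 0.049 ] 0.006
fA scene [ 0.6021 -0.1288  0.012 ] side [ 0.6097 -0.1349  0.012 ] tri [ 0.6064 -0.1335  0.01  ] 0.0082
fB scene [ 0.6657 -0.0124  0.012 ] side [ 0.6672 -0.0151  0.012 ] tri [ 0.667  -0.0139  0.0109] 0.0019
pencil scene [ 0.329  -0.0444  0.004 ] side [ 0.3352 -0.0477  0.004 ] tri [ 0.3321 -0.0462  0.0033] 0.0068
wide [0.5522 0.4027 0.061 ] [0.5554 0.3858 0.061 ]
sq [0.4986 0.4017 0.061 ] [0.4993 0.3846 0.061 ]
small [0.4445 0.4011 0.061 ] [0.4439 0.3838 0.061 ]
```

Call:
{"op": "drive_tool", "data": {
  "targets": [
    {"angular": [0, -1, 0], "xyz": [0, 0, 0], "grip": 1},
    {"angular": [0, -1, 0], "xyz": [0, 0, 0], "grip": 1},
    {"angular": [0, -1, 0], "xyz": [0, 0, 0], "grip": 1},
    {"angular": [0, -1, 0], "xyz": [0, 0, 0], "grip": 1},
    {"angular": [0, -1, 0], "xyz": [0, 0, 0], "grip": 1},
    {"angular": [0, -1, 0], "xyz": [0, 0, 0], "grip": 1},
    {"angular": [0, -1, 0], "xyz": [0, 0, 0], "grip": 1},
    {"angular": [0, -1, 0], "xyz": [0, 0, 0], "grip": 1},
    {"angular": [0, -1, 0], "xyz": [0, 0, 0], "grip": 1},
    {"angular": [0, -1, 0], "xyz": [0, 0, 0], "grip": 1},
    {"angular": [0, -1, 0], "xyz": [0, 0, 0], "grip": 1},
    {"angular": [0, -1, 0], "xyz": [0, 0, 0], "grip": 1}
  ]
}}

```text
time_s: 1.45
ee_pos: [0.1685, 0.4971, 0.2312]
ee_rot: [-90.0, 0.0, 41.5]
contact_force: [0.5, 0.1, 0.3]
finger_gap: 0.0855
```

Call:
{"op": "drive_tool", "data": {
  "targets": [
    {"angular": [0, -1, 0], "xyz": [0, 0, 0], "grip": 1},
    {"angular": [0, -1, 0], "xyz": [0, 0, 0], "grip": 1},
    {"angular": [0, -1, 0], "xyz": [0, 0, 0], "grip": 1},
    {"angular": [0, -1, 0], "xyz": [0, 0, 0], "grip": 1},
    {"angular": [0, -0.35, 0], "xyz": [0, 0, 0], "grip": 1},
    {"angular": [0, 0, 0], "xyz": [0, 0, 0], "grip": 1}
  ]
}}

```text
time_s: 2.05
ee_pos: [0.1685, 0.4972, 0.2312]
ee_rot: [-90.0, 0.0, 63.0]
contact_force: [0.4, -0.3, 0.5]
finger_gap: 0.0856
```

```bash
cat > plan.py <<'E'
import sys
from h import *
from scipy.spatial.transform import Rotation as Ro
# usage: plan.py x y z [yaw]
o=ctrl.observe()
p=np.array(o["ee_pos"]);R=Ro.from_euler("xyz",o["ee_rot"],degrees=True)
print("t",round(o["time_s"],2),"pos",np.round(p,4),"rot",np.round(o["ee_rot"],2),"gap",round(o["finger_gap"],4),"F",np.round(o["contact_force"],1),"j",np.round(o["joint_positions"],1))
if len(sys.argv)>3:
    d=R.inv().apply(np.array(list(map(float,sys.argv[1:4])))-p)/0.03
    print("shift units",np.round(d,3))
if len(sys.argv)>4:
    Rt=Ro.from_euler("xyz",[-90,0,float(sys.argv[4])],degrees=True)
    print("turn units",np.round(np.degrees((R.inv()*Rt).as_rotvec())/5,3))
E
python3 plan.py .635 -.074 .25 63
```

```text
t 2.05 pos [0.1685 0.4972 0.2312] rot [-9.000e+01  1.000e-02  6.303e+01] gap 0.0856 F [ 0.4 -0.3  0.5] j [71.3  7.2 -2.3 80.5 -0.   8.2]
shift units [ -9.915  -0.625 -22.494]
turn units [ 0.001  0.005 -0.002]
```

Call:
{"op": "drive_tool", "data": {
  "targets": [
    {"xyz": [-0.41, -0.03, -0.94], "grip": 1},
    {"xyz": [-0.41, -0.03, -0.94], "grip": 1},
    {"xyz": [-0.41, -0.03, -0.94], "grip": 1},
    {"xyz": [-0.41, -0.03, -0.94], "grip": 1},
    {"xyz": [-0.41, -0.03, -0.94], "grip": 1},
    {"xyz": [-0.41, -0.03, -0.94], "grip": 1},
    {"xyz": [-0.41, -0.03, -0.94], "grip": 1},
    {"xyz": [-0.41, -0.03, -0.94], "grip": 1},
    {"xyz": [-0.41, -0.03, -0.94], "grip": 1},
    {"xyz": [-0.41, -0.03, -0.94], "grip": 1},
    {"xyz": [-0.41, -0.03, -0.94], "grip": 1},
    {"xyz": [-0.41, -0.03, -0.94], "grip": 1}
  ]
}}

```text
validation failed for argument at $.ta...
```

Call:
{"op": "drive_tool", "data": {
  "targets": [
    {"xyz": [-0.41, -0.03, -0.94], "grip": 1},
    {"xyz": [-0.41, -0.03, -0.94], "grip": 1},
    {"xyz": [-0.41, -0.03, -0.94], "grip": 1},
    {"xyz": [-0.41, -0.03, -0.94], "grip": 1},
    {"xyz": [-0.41, -0.03, -0.94], "grip": 1},
    {"xyz": [-0.41, -0.03, -0.94], "grip": 1},
    {"xyz": [-0.41, -0.03, -0.94], "grip": 1},
    {"xyz": [-0.41, -0.03, -0.94], "grip": 1},
    {"xyz": [-0.41, -0.03, -0.94], "grip": 1},
    {"xyz": [0, 0, 0], "grip": 1},
    {"xyz": [0, 0, 0], "grip": 1}
  ]
}}

```text
validation failed for argument at $.ta...
```

```bash
python3 plan.py .635 -.074 .25 63; python3 -c "
from h import *
snap('wrist','w1.png');snap('scene','sc1.png');snap('side','sd1.png')"
```

```text
t 2.05 pos [0.1685 0.4972 0.2312] rot [-9.000e+01  1.000e-02  6.303e+01] gap 0.0856 F [ 0.4 -0.3  0.5] j [71.3  7.2 -2.3 80.5 -0.   8.2]
shift units [ -9.915  -0.625 -22.494]
turn units [ 0.001  0.005 -0.002]
```

View pics/w1.png

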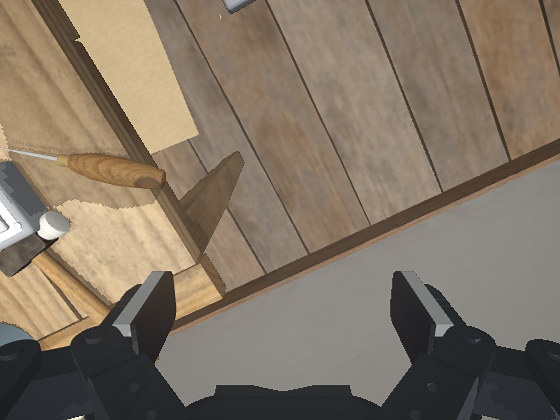

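View pics/sd1.png

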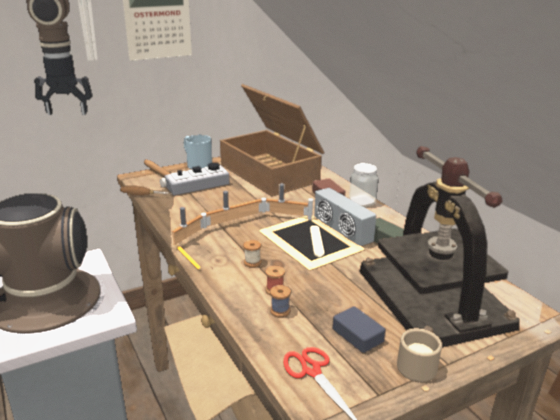

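The move was refused because every row needs "angular", so the arm hasn't moved and the pictures show an unchanged scene. I'll send it again with the field filled in.

Call:
{"op": "drive_tool", "data": {
  "targets": [
    {"angular": [0, 0, 0], "xyz": [-0.41, -0.03, -0.94], "grip": 1},
    {"angular": [0, 0, 0], "xyz": [-0.41, -0.03, -0.94], "grip": 1},
    {"angular": [0, 0, 0], "xyz": [-0.41, -0.03, -0.94], "grip": 1},
    {"angular": [0, 0, 0], "xyz": [-0.41, -0.03, -0.94], "grip": 1},
    {"angular": [0, 0, 0], "xyz": [-0.41, -0.03, -0.94], "grip": 1},
    {"angular": [0, 0, 0], "xyz": [-0.41, -0.03, -0.94], "grip": 1},
    {"angular": [0, 0, 0], "xyz": [-0.41, -0.03, -0.94], "grip": 1},
    {"angular": [0, 0, 0], "xyz": [-0.41, -0.03, -0.94], "grip": 1},
    {"angular": [0, 0, 0], "xyz": [-0.41, -0.03, -0.94], "grip": 1},
    {"angular": [0, 0, 0], "xyz": [-0.41, -0.03, -0.94], "grip": 1},
    {"angular": [0, 0, 0], "xyz": [-0.41, -0.03, -0.94], "grip": 1},
    {"angular": [0, 0, 0], "xyz": [-0.41, -0.03, -0.94], "grip": 1}
  ]
}}

```text
time_s: 3.4
ee_pos: [0.4038, 0.2111, 0.2423]
ee_rot: [-90.0, -0.0, 63.0]
contact_force: [0.6, 0.0, -0.4]
finger_gap: 0.0853
```

Call:
{"op": "drive_tool", "data": {
  "targets": [
    {"angular": [0, 0, 0], "xyz": [-0.41, -0.03, -0.94], "grip": 1},
    {"angular": [0, 0, 0], "xyz": [-0.41, -0.03, -0.94], "grip": 1},
    {"angular": [0, 0, 0], "xyz": [-0.41, -0.03, -0.94], "grip": 1},
    {"angular": [0, 0, 0], "xyz": [-0.41, -0.03, -0.94], "grip": 1},
    {"angular": [0, 0, 0], "xyz": [-0.41, -0.03, -0.94], "grip": 1},
    {"angular": [0, 0, 0], "xyz": [-0.41, -0.03, -0.94], "grip": 1},
    {"angular": [0, 0, 0], "xyz": [-0.41, -0.03, -0.94], "grip": 1},
    {"angular": [0, 0, 0], "xyz": [-0.41, -0.03, -0.94], "grip": 1},
    {"angular": [0, 0, 0], "xyz": [0, 0, 0], "grip": 1}
  ]
}}

```text
time_s: 4.3
ee_pos: [0.5613, 0.0197, 0.2485]
ee_rot: [-90.0, 0.0, 62.8]
contact_force: [0.5, 0.7, 0.3]
finger_gap: 0.0854
```

```bash
python3 plan.py .635 -.074 .25 63; python3 -c "
from h import *
snap('wrist','w2.png');snap('scene','sc2.png');snap('side','sd2.png')"
```

```text
t 4.3 pos [0.5613 0.0197 0.2485] rot [-9.001e+01  4.000e-02  6.280e+01] gap 0.0854 F [0.5 0.7 0.3] j [  2.   11.3   4.8  83.5  -0.  -60.8]
shift units [-1.656 -0.048 -3.612]
turn units [ 0.002 -0.039 -0.008]
```

View pics/w2.png

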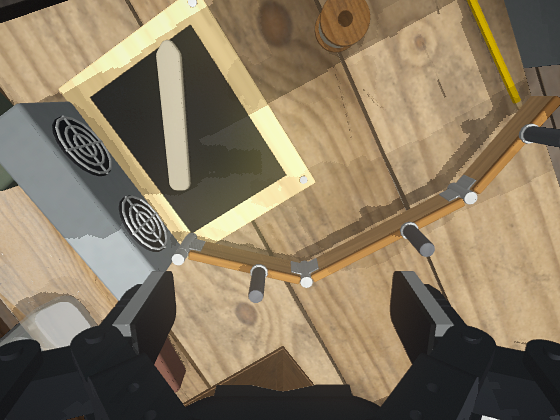

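View pics/sd2.png

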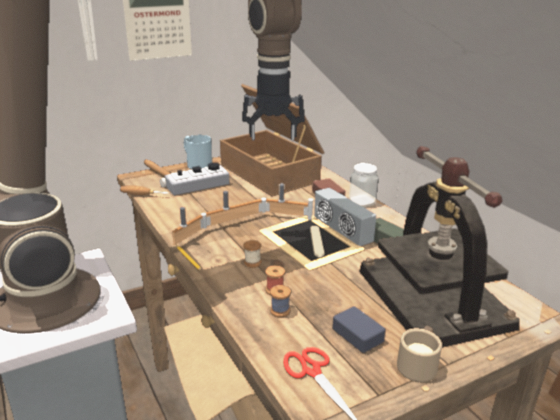

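The wrist view shows the folder from (167,45) to (180,187). The plate corners are at (195,0), (313,182), (195,240) and (62,90), and the hinges at (178,258), (306,282) and (471,198). I'll work out positions from these.

Run:
```python
from h import *
A,p=snap("wrist")
for n,u,z in [("RF",(193,0),.006),("LF",(314,182),.006),("RB",(61,90),.006),("h1",(178,258),.055),("h2",(306,282),.055),("h3",(471,198),.055),("k1",(256,296),.1),("k2",(428,248),.1),("white",(346,16),.052)]:
    print(n,np.round(onz(A,*u,z),4))
g=p.astype(int).sum(2)
m=((p.min(2)>120)&(p.max(2).astype(int)-p.min(2)<70)).astype(np.uint8)
m[:, :140]=0;m[:,215:]=0;m[200:]=0;m[:30]=0
n,l,s,c=cv2.connectedComponentsWithStats(m)
for i in range(1,n):
    if s[i,4]>500:
        print(s[i],c[i]); cs,_=cv2.findContours((l==i).astype(np.uint8),0,1); r=cv2.minAreaRect(cs[0]); 
        b=np.array([onz(A,*q,.014) for q in cv2.boxPoints(r)]); print(np.round(b,4), b.mean(0)); e=b[1:]-b[:-1]; print(np.linalg.norm(e,axis=1), np.degrees(np.arctan2(e[:,1],e[:,0])))
```

```text
RF [ 0.5609 -0.157   0.006 ]
LF [0.5355 0.0515 0.006 ]
RB [ 0.7197 -0.1479  0.006 ]
h1 [0.6885 0.0478 0.055 ]
h2 [0.5865 0.1298 0.055 ]
h3 [0.4083 0.121  0.055 ]
k1 [0.6241 0.0988 0.1   ]
k2 [0.4709 0.1248 0.1   ]
white [ 0.4493 -0.0755  0.052 ]
[ 153   37   33  152 3162] [169.58918406 112.06641366]
[[ 0.6117 -0.1449  0.014 ]
 [ 0.5912 -0.1366  0.014 ]
 [ 0.6557 -0.0056  0.014 ]
 [ 0.6788 -0.0148  0.014 ]] [ 0.63435365 -0.07548817  0.014     ]
[0.02209412 0.14593888 0.02483239] [157.71667783  63.77769455 -21.70985649]
```

Call:
{"op": "drive_tool", "data": {
  "targets": [
    {"angular": [0, -0.24, 0], "xyz": [-0.4, 0, -0.9], "grip": 1},
    {"angular": [0, 0, 0], "xyz": [-0.4, 0, -0.9], "grip": 1},
    {"angular": [0, 0, 0], "xyz": [-0.4, 0, -0.9], "grip": 1},
    {"angular": [0, 0, 0], "xyz": [-0.4, 0.5, -0.9], "grip": 1},
    {"angular": [0, 0, 0], "xyz": [0, 1, 0], "grip": 1},
    {"angular": [0, 0, 0], "xyz": [0, 1, 0], "grip": 1},
    {"angular": [0, 0, 0], "xyz": [0, 1, 0], "grip": 1},
    {"angular": [0, 0, 0], "xyz": [0, 1, 0], "grip": 1},
    {"angular": [0, 0, 0], "xyz": [0, 0, 0], "grip": 1},
    {"angular": [0, 0, 0], "xyz": [0, 0, 0], "grip": 1}
  ]
}}

```text
time_s: 5.5
ee_pos: [0.635, -0.0675, 0.1149]
ee_rot: [-90.0, 0.0, 64.3]
contact_force: [-0.3, 0.0, 0.8]
finger_gap: 0.0854
```

```bash
python3 plan.py .634 -.075 .012 64; python3 -c "
from h import *
snap('wrist','w3.png');snap('side','sd3.png')"
```

```text
t 5.5 pos [ 0.635  -0.0675  0.1149] rot [-8.996e+01  1.000e-02  6.429e+01] gap 0.0854 F [-0.3  0.   0.8] j [ -6.1  20.7   0.4  69.7   0.  -70.4]
shift units [-0.239  3.43  -0.08 ]
turn units [-0.008  0.058 -0.002]
```

View pics/w3.png

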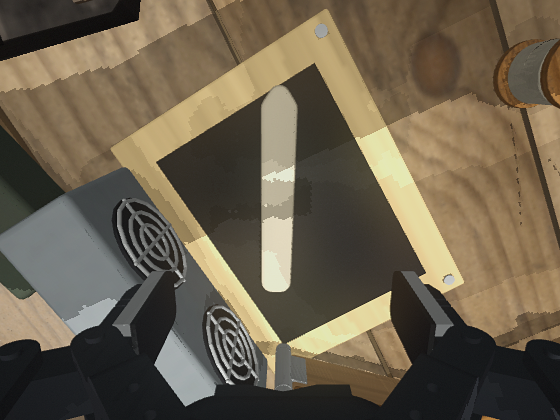

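View pics/sd3.png

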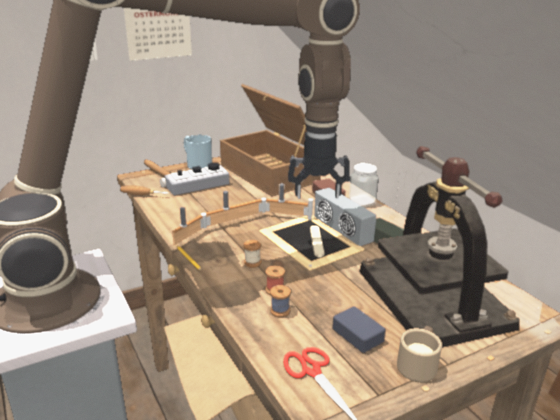

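The whole plate is visible now, with corners at (327,10), (463,285), (112,150) and about (283,352). The folder runs from (280,88) to (276,292). I'll measure from this closer view.

Run:
```python
from h import *
A,p=snap("wrist")
P={}
for n,u,z in [("RF",(327,9),.006),("LF",(465,285),.006),("RB",(111,150),.006),("fA",(280,86),.012),("fB",(276,293),.012),("fl",(262,190),.014),("fr",(297,190),.014),("white",(512,72),.052)]:
    P[n]=onz(A,*u,z);print(n,np.round(P[n],4))
print(np.linalg.norm(P["LF"]-P["RF"]),np.linalg.norm(P["RF"]-P["RB"]),np.linalg.norm(P["fA"]-P["fB"]),np.linalg.norm(P["fl"]-P["fr"]))
e=P["fB"]-P["fA"];print("folder",(P["fA"]+P["fB"])/2,np.degrees(np.arctan2(e[1],e[0])))
e=P["LF"]-P["RF"];print(np.degrees(np.arctan2(e[1],e[0]))-90);e=P["RB"]-P["RF"];print(np.degrees(np.arctan2(e[1],e[0])))
print("bay",(P["LF"]+P["RB"])/2)
```

```text
RF [ 0.5572 -0.1685  0.006 ]
LF [0.5386 0.0516 0.006 ]
RB [ 0.7259 -0.1533  0.006 ]
fA [ 0.603  -0.1404  0.012 ]
fB [ 0.6706 -0.0079  0.012 ]
fl [ 0.6438 -0.0846  0.014 ]
fr [ 0.6221 -0.0742  0.014 ]
white [ 0.4897 -0.0927  0.052 ]
0.22096944611955838 0.16931361895299765 0.14868884450407863 0.024013100417431037
folder [ 0.6368199  -0.07413646  0.012     ] 62.97536803740049
4.851044336125781
5.156243811933593
bay [ 0.63220975 -0.05083199  0.006     ]
```

Call:
{"op": "drive_tool", "data": {
  "targets": [
    {"angular": [0, 0.26, 0], "xyz": [-0.17, 0, -0.14], "grip": 1},
    {"angular": [0, 0, 0], "xyz": [0, 0.8, 0], "grip": 1},
    {"angular": [0, 0, 0], "xyz": [0, 0.8, 0], "grip": 1},
    {"angular": [0, 0, 0], "xyz": [0, 0.8, 0], "grip": 1},
    {"angular": [0, 0, 0], "xyz": [0, 0.6, 0], "grip": 1},
    {"angular": [0, 0, 0], "xyz": [0, 0.3, 0], "grip": 1},
    {"angular": [0, 0, 0], "xyz": [0, 0.2, 0], "grip": 1},
    {"angular": [0, 0, 0], "xyz": [0, 0, 0], "grip": 1}
  ]
}}

```text
time_s: 6.45
ee_pos: [0.6372, -0.0751, 0.0094]
ee_rot: [-90.0, 0.0, 62.9]
contact_force: [-0.4, 0.0, -0.1]
finger_gap: 0.0855
```

Call:
{"op": "drive_tool", "data": {
  "targets": [
    {"angular": [0, 0, 0], "xyz": [0, 0, 0], "grip": -0.2},
    {"angular": [0, 0, 0], "xyz": [0, 0, 0], "grip": -0.6},
    {"angular": [0, 0, 0], "xyz": [0, 0, 0], "grip": -1},
    {"angular": [0, 0, 0], "xyz": [0, 0, 0], "grip": -1},
    {"angular": [0, 0, 0], "xyz": [0, 0, 0], "grip": -1},
    {"angular": [0, 0, 0], "xyz": [0, 0, 0], "grip": -1},
    {"angular": [0, 0, 0], "xyz": [0, 0, 0], "grip": -1},
    {"angular": [0, 0, 0], "xyz": [0, 0, 0], "grip": -1}
  ],
  "grip_force": 25
}}

```text
time_s: 7.25
ee_pos: [0.6374, -0.0749, 0.0099]
ee_rot: [-90.0, -0.0, 62.9]
contact_force: [-0.1, 0.4, 5.6]
finger_gap: 0.0216
```

```bash
python3 plan.py .6365 -.074 .009 63; python3 -c "
from h import *
snap('wrist','w4.png')"
```

```text
t 7.25 pos [ 0.6374 -0.0749  0.0099] rot [-9.004e+01 -2.000e-02  6.293e+01] gap 0.0216 F [-0.1  0.4  5.6] j [ -6.7  24.2  -8.2  57.5   0.  -69.6]
shift units [0.013 0.029 0.039]
turn units [ 0.009 -0.015  0.004]
```

View pics/w4.png

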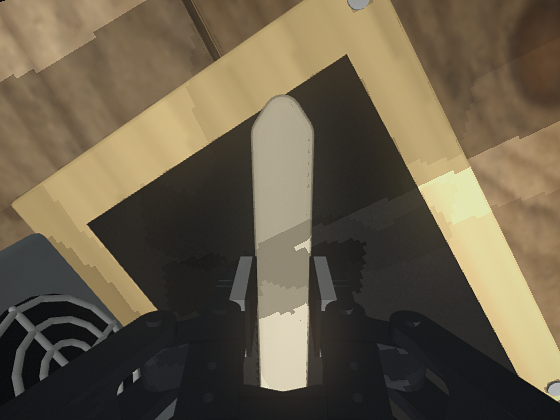

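Call:
{"op": "drive_tool", "data": {
  "targets": [
    {"angular": [0, 0, 0], "xyz": [0, -0.5, 0], "grip": -1},
    {"angular": [0, 0, 0], "xyz": [0, -0.9, 0], "grip": -1},
    {"angular": [0, 0, 0], "xyz": [0, -1, 0], "grip": -1},
    {"angular": [0, 0, 0], "xyz": [0, -1, 0], "grip": -1},
    {"angular": [0, 0, 0], "xyz": [0, -1, 0], "grip": -1},
    {"angular": [0, 0, 0], "xyz": [0, -1, 0], "grip": -1},
    {"angular": [0, 0, 0], "xyz": [0.45, -0.9, 0.8], "grip": -1},
    {"angular": [0, 0, 0], "xyz": [0.45, 0, 0.8], "grip": -1},
    {"angular": [0, 0, 0], "xyz": [0.45, 0, 0.8], "grip": -1},
    {"angular": [0, 0, 0], "xyz": [0.45, 0, 0.8], "grip": -1},
    {"angular": [0, 0, 0], "xyz": [0.45, 0, 0.8], "grip": -1}
  ]
}}

```text
time_s: 8.4
ee_pos: [0.5601, 0.0406, 0.1989]
ee_rot: [-90.0, -0.0, 62.9]
contact_force: [0.5, -0.2, -0.5]
finger_gap: 0.0217
```

Call:
{"op": "drive_tool", "data": {
  "targets": [
    {"angular": [0, 0, 0], "xyz": [0.45, 0, 0.8], "grip": -1},
    {"angular": [0, 0, 0], "xyz": [0.45, 0, 0.8], "grip": -1},
    {"angular": [0, 0, 0], "xyz": [0.45, 0, 0.8], "grip": -1},
    {"angular": [0, 0, 0], "xyz": [0.45, 0, 0.8], "grip": -1},
    {"angular": [0, 0, 0], "xyz": [0.45, 0, 0.8], "grip": -1},
    {"angular": [0, 0, 0], "xyz": [0.45, 0, 0.8], "grip": -1},
    {"angular": [0, 0, 0], "xyz": [0.45, 0, 0.8], "grip": -1},
    {"angular": [0, 0, 0], "xyz": [0.45, 0, 0.8], "grip": -1},
    {"angular": [0, 0, 0], "xyz": [0, 0, 0], "grip": -1},
    {"angular": [0, 0, 0], "xyz": [0, 0, 0], "grip": -1}
  ]
}}

```text
time_s: 9.4
ee_pos: [0.4389, 0.2236, 0.1988]
ee_rot: [-90.0, -0.0, 63.0]
contact_force: [0.3, -0.7, -0.1]
finger_gap: 0.0219
```

```bash
python3 plan.py .44 .225 .0045 63; python3 -c "
from h import *
snap('wrist','w5.png')"
```

```text
t 9.4 pos [0.4389 0.2236 0.1988] rot [-90.03  -0.    63.01] gap 0.0219 F [ 0.3 -0.7 -0.1] j [ 27.    3.8 -10.1  76.1  -0.  -36. ]
shift units [ 0.057  6.477 -0.01 ]
turn units [0.006 0.002 0.001]
```

View pics/w5.png

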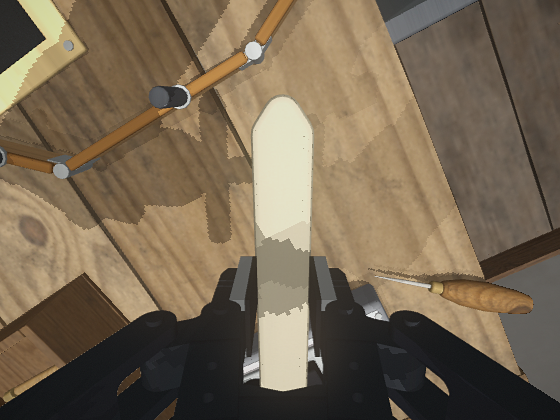

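Call:
{"op": "drive_tool", "data": {
  "targets": [
    {"angular": [0, 0, 0], "xyz": [0, 1, 0], "grip": -1},
    {"angular": [0, 0, 0], "xyz": [0, 1, 0], "grip": -1},
    {"angular": [0, 0, 0], "xyz": [0, 1, 0], "grip": -1},
    {"angular": [0, 0, 0], "xyz": [0, 1, 0], "grip": -1},
    {"angular": [0, 0, 0], "xyz": [0, 1, 0], "grip": -1},
    {"angular": [0, 0, 0], "xyz": [0, 0.8, 0], "grip": -1},
    {"angular": [0, 0, 0], "xyz": [0, 0.4, 0], "grip": -1},
    {"angular": [0, 0, 0], "xyz": [0, 0.25, 0], "grip": -1},
    {"angular": [0, 0, 0], "xyz": [0, 0, 0], "grip": -1},
    {"angular": [0, 0, 0], "xyz": [0, 0, 0], "grip": -1}
  ]
}}

```text
time_s: 10.45
ee_pos: [0.4399, 0.2236, 0.0058]
ee_rot: [-90.0, -0.1, 62.9]
contact_force: [0.4, 0.1, -0.5]
finger_gap: 0.0219
```

Call:
{"op": "drive_tool", "data": {
  "targets": [
    {"angular": [0, 0, 0], "xyz": [0, 0.06, 0], "grip": -1},
    {"angular": [0, 0, 0], "xyz": [0, 0, 0], "grip": -1},
    {"angular": [0, 0, 0], "xyz": [0, 0, 0], "grip": -1}
  ]
}}

```text
time_s: 10.75
ee_pos: [0.4394, 0.2236, 0.0034]
ee_rot: [-90.0, -0.0, 62.9]
contact_force: [0.4, 0.9, 0.2]
finger_gap: 0.0218
```

Call:
{"op": "drive_tool", "data": {
  "targets": [
    {"angular": [0, 0, 0], "xyz": [0, 0, 0], "grip": -0.2},
    {"angular": [0, 0, 0], "xyz": [0, 0, 0], "grip": 0.2},
    {"angular": [0, 0, 0], "xyz": [0, 0, 0], "grip": 0.4},
    {"angular": [0, 0, 0], "xyz": [0, 0, 0], "grip": 0.4},
    {"angular": [0, 0, 0], "xyz": [0, -0.5, 0], "grip": 0.6},
    {"angular": [0, 0, 0], "xyz": [0, -1, 0], "grip": 1},
    {"angular": [0, 0, 0], "xyz": [0, -1, 0], "grip": 1},
    {"angular": [0, 0, 0], "xyz": [0, -1, 0], "grip": 1},
    {"angular": [0, 0, 0], "xyz": [0, -1, 0], "grip": 1},
    {"angular": [0, 0, 0], "xyz": [0, -1, 0], "grip": 1},
    {"angular": [0, 0, 0], "xyz": [0, -1, 0], "grip": 1}
  ]
}}

```text
time_s: 11.85
ee_pos: [0.4389, 0.2233, 0.1993]
ee_rot: [-90.0, -0.0, 62.9]
contact_force: [1.6, -0.3, -0.3]
finger_gap: 0.0854
```

```bash
python3 plan.py .4538 -.0777 .2 95; python3 -c "
from h import *
snap('wrist','w6.png')"
```

```text
t 11.85 pos [0.4389 0.2233 0.1993] rot [-9.000e+01 -1.000e-02  6.293e+01] gap 0.0854 F [ 1.6 -0.3 -0.3] j [ 27.    3.8 -10.1  76.1  -0.  -36. ]
shift units [-8.709 -0.024 -5.008]
turn units [ 1.000e-03 -6.415e+00  1.000e-03]
```

View pics/w6.png

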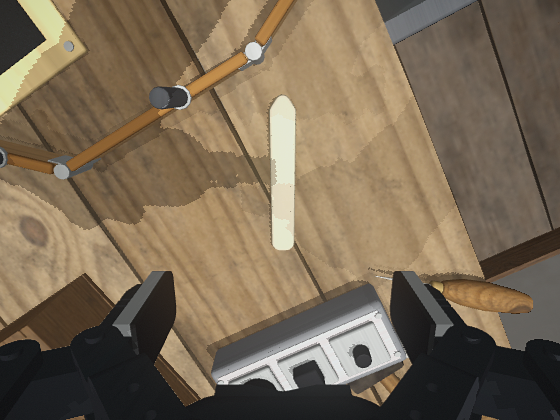

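Call:
{"op": "drive_tool", "data": {
  "targets": [
    {"angular": [0, -0.92, 0], "xyz": [0, 0, 0], "grip": 1},
    {"angular": [0, -0.92, 0], "xyz": [0, 0, 0], "grip": 1},
    {"angular": [0, -0.92, 0], "xyz": [0, 0, 0], "grip": 1},
    {"angular": [0, -0.92, 0], "xyz": [0, 0, 0], "grip": 1},
    {"angular": [0, -0.92, 0], "xyz": [0, 0, 0], "grip": 1},
    {"angular": [0, -0.92, 0], "xyz": [0, 0, 0], "grip": 1},
    {"angular": [0, -0.9, 0], "xyz": [0, 0, 0], "grip": 1},
    {"angular": [0, 0, 0], "xyz": [-1, 0, 0], "grip": 1},
    {"angular": [0, 0, 0], "xyz": [-1, 0, 0], "grip": 1},
    {"angular": [0, 0, 0], "xyz": [-1, 0, 0], "grip": 1},
    {"angular": [0, 0, 0], "xyz": [-1, 0, 0], "grip": 1},
    {"angular": [0, 0, 0], "xyz": [-1, 0, 0], "grip": 1}
  ]
}}

```text
time_s: 13.1
ee_pos: [0.4522, 0.0729, 0.1979]
ee_rot: [-90.0, 0.0, 95.0]
contact_force: [0.3, 0.7, 0.9]
finger_gap: 0.0855
```

Call:
{"op": "drive_tool", "data": {
  "targets": [
    {"angular": [0, 0, 0], "xyz": [-1, 0, 0.2], "grip": 1},
    {"angular": [0, 0, 0], "xyz": [-1, 0, 0.2], "grip": 1},
    {"angular": [0, 0, 0], "xyz": [-1, 0, 0], "grip": 1},
    {"angular": [0, 0, 0], "xyz": [-1, 0, 0], "grip": 1},
    {"angular": [0, 0, 0], "xyz": [-1, 0, 0], "grip": 1},
    {"angular": [0, 0, 0], "xyz": [0, 0, 0], "grip": 1},
    {"angular": [0, 0, 0], "xyz": [0, 0, 0], "grip": 1}
  ]
}}

```text
time_s: 13.8
ee_pos: [0.4533, -0.0769, 0.1978]
ee_rot: [-90.0, -0.0, 94.9]
contact_force: [0.8, 0.4, -0.3]
finger_gap: 0.0852
```

```bash
python3 plan.py .4538 -.0777 .2 95; python3 -c "
from h import *
snap('wrist','w7.png')"
```

```text
t 13.8 pos [ 0.4533 -0.0769  0.1978] rot [-8.998e+01 -2.000e-02  9.493e+01] gap 0.0852 F [ 0.8  0.4 -0.3] j [  -9.6    0.3  -13.9   75.8    0.  -104.6]
shift units [-0.028 -0.075 -0.014]
turn units [-0.004 -0.014  0.005]
```

View pics/w7.png

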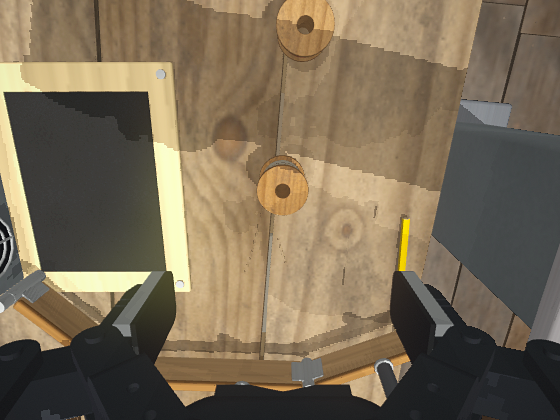

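The white spool's top hole is at (283,191) and the red one's at (305,24). The plate corners are at (173,62) and (190,291).

Run:
```python
from h import *
A,p=snap("wrist")
for n,u,z in [("white",(283,191),.052),("red",(305,24),.052),("RF",(173,62),.006),("LF",(190,291),.006)]:
    print(n,np.round(onz(A,*u,z),4))
```

```text
white [ 0.4521 -0.076   0.052 ]
red [ 0.4472 -0.1994  0.052 ]
RF [ 0.5536 -0.1684  0.006 ]
LF [0.5362 0.0489 0.006 ]
```

Call:
{"op": "drive_tool", "data": {
  "targets": [
    {"angular": [0, 0, 0], "xyz": [0, 1, 0.03], "grip": 1},
    {"angular": [0, 0, 0], "xyz": [0, 1, 0], "grip": 1},
    {"angular": [0, 0, 0], "xyz": [0, 1, 0], "grip": 1},
    {"angular": [0, 0, 0], "xyz": [0, 1, 0], "grip": 1},
    {"angular": [0, 0, 0], "xyz": [0, 1, 0], "grip": 1},
    {"angular": [0, 0, 0], "xyz": [0, 0.7, 0], "grip": 1},
    {"angular": [0, 0, 0], "xyz": [0, 0.35, 0], "grip": 1},
    {"angular": [0, 0, 0], "xyz": [0, 0, 0], "grip": 1}
  ]
}}

```text
time_s: 14.7
ee_pos: [0.4516, -0.0757, 0.0154]
ee_rot: [-89.9, -0.0, 95.1]
contact_force: [-1.6, 0.5, -0.7]
finger_gap: 0.0855
```

Call:
{"op": "drive_tool", "data": {
  "targets": [
    {"angular": [0, 0, 0], "xyz": [0, 0, 0], "grip": 0.4},
    {"angular": [0, 0, 0], "xyz": [0, 0, 0], "grip": 0.2},
    {"angular": [0, 0, 0], "xyz": [0, 0, 0], "grip": 0},
    {"angular": [0, 0, 0], "xyz": [0, 0, 0], "grip": -0.3},
    {"angular": [0, 0, 0], "xyz": [0, 0, 0], "grip": -0.3},
    {"angular": [0, 0, 0], "xyz": [0, 0, 0], "grip": -0.3},
    {"angular": [0, 0, 0], "xyz": [0, 0, 0], "grip": -0.3},
    {"angular": [0, 0, 0], "xyz": [0, -0.5, 0], "grip": -0.3},
    {"angular": [0, 0, 0], "xyz": [0, -0.5, 0], "grip": -0.3},
    {"angular": [0, 0, 0], "xyz": [0, -0.5, 0], "grip": -0.3},
    {"angular": [0, 0, 0], "xyz": [0, 0, 0], "grip": -0.3}
  ],
  "grip_force": 25
}}

```text
time_s: 15.8
ee_pos: [0.4539, -0.0769, 0.0634]
ee_rot: [-90.2, 0.1, 95.0]
contact_force: [0.7, -0.8, -0.2]
finger_gap: 0.0407
```

```bash
python3 - <<'E'
from h import *
c=np.array([.632,-.051]);y=np.radians(5);X=np.array([np.cos(y),np.sin(y)]);Y=np.array([-np.sin(y),np.cos(y)])
for k in (.052,0,-.052): print(c+X*.005+Y*k)
snap('wrist','w8.png');snap('side','sd8.png')
E
python3 plan.py .6325 .0015 .13 95
```

```text
[0.63244887 0.0012379 ]
[ 0.63698097 -0.05056422]
[ 0.64151307 -0.10236635]
t 15.9 pos [ 0.4527 -0.0766  0.0614] rot [-9.004e+01  1.000e-02  9.502e+01] gap 0.0408 F [-1.1 -0.6 -1. ] j [  -9.6    3.5  -28.1   58.3    0.  -104.6]
shift units [ 2.069 -2.283 -6.2  ]
turn units [ 0.007  0.004 -0.002]
```

View pics/w8.png

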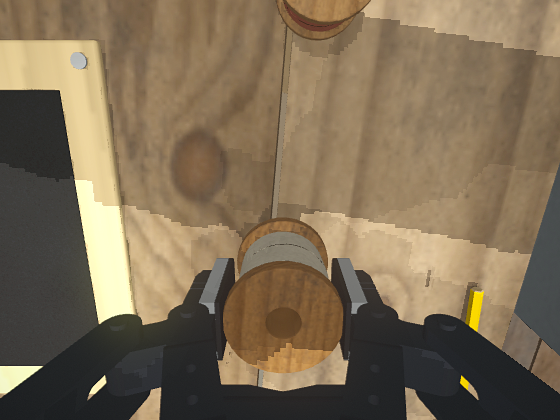

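View pics/sd8.png

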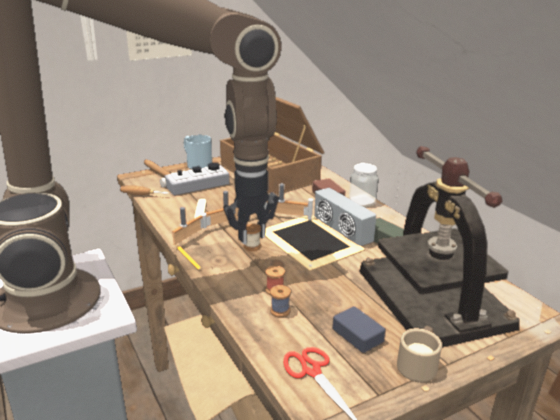

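Call:
{"op": "drive_tool", "data": {
  "targets": [
    {"angular": [0, 0, 0], "xyz": [0, -1, 0], "grip": -0.3},
    {"angular": [0, 0, 0], "xyz": [0.29, -0.8, -0.88], "grip": -0.3},
    {"angular": [0, 0, 0], "xyz": [0.29, -0.5, -0.88], "grip": -0.3},
    {"angular": [0, 0, 0], "xyz": [0.29, 0, -0.88], "grip": -0.3},
    {"angular": [0, 0, 0], "xyz": [0.29, 0, -0.88], "grip": -0.3},
    {"angular": [0, 0, 0], "xyz": [0.29, 0, -0.88], "grip": -0.3},
    {"angular": [0, 0, 0], "xyz": [0.29, 0, -0.88], "grip": -0.3},
    {"angular": [0, 0, 0], "xyz": [0.29, 0, -0.88], "grip": -0.3},
    {"angular": [0, 0, 0], "xyz": [0, 0, 0], "grip": -0.3},
    {"angular": [0, 0, 0], "xyz": [0, 0, 0], "grip": -0.3}
  ]
}}

```text
time_s: 16.9
ee_pos: [0.6308, 0.0004, 0.1287]
ee_rot: [-89.8, -0.0, 95.1]
contact_force: [0.9, 0.7, -0.9]
finger_gap: 0.0408
```

```bash
python3 plan.py .6325 .0015 .0235 95;python3 -c "
from h import *
snap('wrist','w9.png')"
```

```text
t 16.9 pos [6.308e-01 4.000e-04 1.287e-01] rot [-8.984e+01 -1.000e-02  9.505e+01] gap 0.0408 F [ 0.9  0.7 -0.9] j [  0.   19.7   0.8  71.2  -0.  -95. ]
shift units [ 0.03   3.506 -0.071]
turn units [-0.033  0.011  0.001]
```

View pics/w9.png

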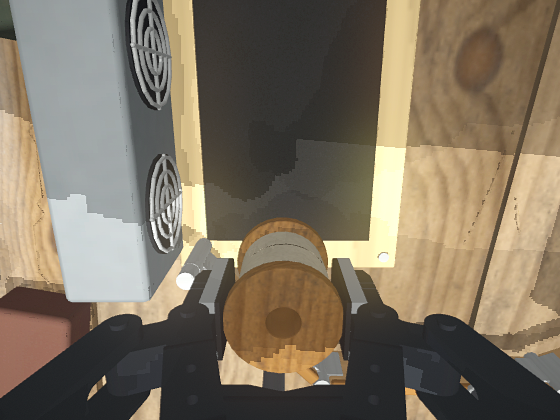

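Call:
{"op": "drive_tool", "data": {
  "targets": [
    {"angular": [0, 0, 0], "xyz": [0.03, 0.8, -0.07], "grip": -0.3},
    {"angular": [0, 0, 0], "xyz": [0, 0.8, 0], "grip": -0.3},
    {"angular": [0, 0, 0], "xyz": [0, 0.8, 0], "grip": -0.3},
    {"angular": [0, 0, 0], "xyz": [0, 0.6, 0], "grip": -0.3},
    {"angular": [0, 0, 0], "xyz": [0, 0.3, 0], "grip": -0.3},
    {"angular": [0, 0, 0], "xyz": [0, 0.15, 0], "grip": -0.3},
    {"angular": [0, 0, 0], "xyz": [0, 0, 0], "grip": -0.3},
    {"angular": [0, 0, 0], "xyz": [0, 0, 0], "grip": -0.3}
  ]
}}

```text
time_s: 17.75
ee_pos: [0.6338, 0.0013, 0.0281]
ee_rot: [-90.1, 0.0, 95.0]
contact_force: [-0.3, -0.5, -0.9]
finger_gap: 0.0405
```

Call:
{"op": "drive_tool", "data": {
  "targets": [
    {"angular": [0, 0, 0], "xyz": [0, 0.07, 0], "grip": -0.3},
    {"angular": [0, 0, 0], "xyz": [0, 0, 0], "grip": -0.3},
    {"angular": [0, 0, 0], "xyz": [0, 0, 0], "grip": -0.3}
  ]
}}

```text
time_s: 18.05
ee_pos: [0.6335, 0.0014, 0.0252]
ee_rot: [-90.0, 0.0, 95.0]
contact_force: [-0.4, -0.5, -1.3]
finger_gap: 0.0407
```

Call:
{"op": "drive_tool", "data": {
  "targets": [
    {"angular": [0, 0, 0], "xyz": [0, 0.06, 0], "grip": -0.3},
    {"angular": [0, 0, 0], "xyz": [0, 0, 0], "grip": -0.3},
    {"angular": [0, 0, 0], "xyz": [0, 0, 0], "grip": -0.3}
  ]
}}

```text
time_s: 18.35
ee_pos: [0.6337, 0.0014, 0.0237]
ee_rot: [-90.1, 0.0, 95.0]
contact_force: [-0.5, 0.7, 4.4]
finger_gap: 0.0407
```

Call:
{"op": "drive_tool", "data": {
  "targets": [
    {"angular": [0, 0, 0], "xyz": [0, 0, 0], "grip": 0.1},
    {"angular": [0, 0, 0], "xyz": [0, 0, 0], "grip": 0.3},
    {"angular": [0, 0, 0], "xyz": [0, 0, 0], "grip": 0.4},
    {"angular": [0, 0, 0], "xyz": [0, 0, 0], "grip": 0.4},
    {"angular": [0, 0, 0], "xyz": [0, -0.3, 0], "grip": 0.4},
    {"angular": [0, 0, 0], "xyz": [0, -0.7, 0], "grip": 0.4},
    {"angular": [0, 0, 0], "xyz": [0, -1, 0], "grip": 0.4},
    {"angular": [0, 0, 0], "xyz": [0, -1, 0], "grip": 0.7},
    {"angular": [0, 0, 0], "xyz": [0, -1, 0], "grip": 1},
    {"angular": [0, 0, 0], "xyz": [0, -1, 0], "grip": 1}
  ]
}}

```text
time_s: 19.35
ee_pos: [0.6332, 0.0014, 0.1751]
ee_rot: [-90.0, 0.0, 95.0]
contact_force: [-0.2, -0.1, 0.2]
finger_gap: 0.0853
```

```bash
python3 plan.py .4475 -.199 .17 95;python3 -c "
from h import *
snap('wrist','w10.png')
snap('side','sd10.png')"
```

```text
t 19.35 pos [0.6332 0.0014 0.1751] rot [-90.04   0.    95.03] gap 0.0853 F [-0.2 -0.1  0.2] j [  0.1  19.3   6.   76.7  -0.  -94.9]
shift units [-6.111  0.167  6.752]
turn units [ 0.008  0.006 -0.001]
```

View pics/w10.png

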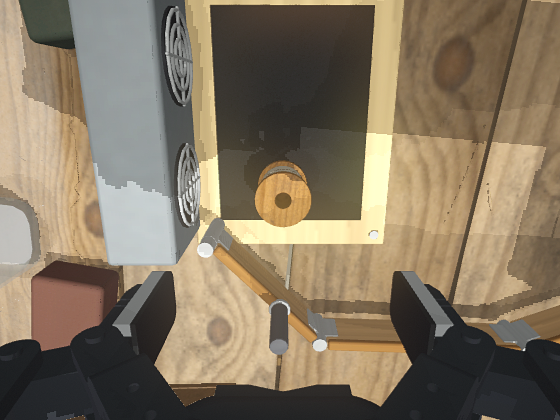

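View pics/sd10.png

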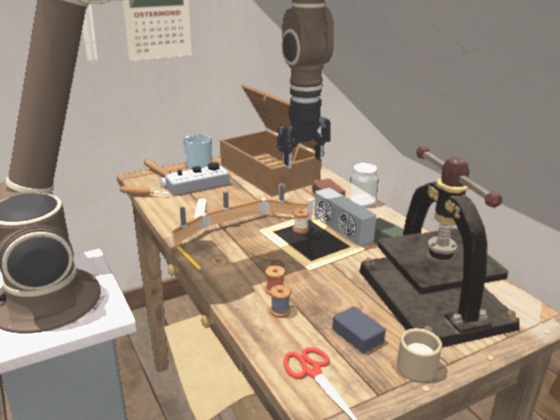

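The white spool stands upright on the mat at (283,190) in the wrist view. Next is the red one.

Call:
{"op": "drive_tool", "data": {
  "targets": [
    {"angular": [0, 0, 0], "xyz": [-0.87, 0, 0.96], "grip": 1},
    {"angular": [0, 0, 0], "xyz": [-0.87, 0, 0.96], "grip": 1},
    {"angular": [0, 0, 0], "xyz": [-0.87, 0, 0.96], "grip": 1},
    {"angular": [0, 0, 0], "xyz": [-0.87, 0, 0.96], "grip": 1},
    {"angular": [0, 0, 0], "xyz": [-0.87, 0, 0.96], "grip": 1},
    {"angular": [0, 0, 0], "xyz": [-0.87, 0, 0.96], "grip": 1},
    {"angular": [0, 0, 0], "xyz": [-0.87, 0, 0.96], "grip": 1},
    {"angular": [0, 0, 0], "xyz": [0, 0, 0], "grip": 1},
    {"angular": [0, 0, 0], "xyz": [0, 0, 0], "grip": 1}
  ]
}}

```text
time_s: 20.35
ee_pos: [0.448, -0.1988, 0.1732]
ee_rot: [-90.0, -0.0, 94.9]
contact_force: [0.6, -0.9, 0.3]
finger_gap: 0.0858
```

```bash
python3 plan.py .4475 -.199 .16 95;python3 -c "
from h import *
snap('wrist','w11.png')"
```

```text
t 20.35 pos [ 0.448  -0.1988  0.1732] rot [-9.003e+01 -1.000e-02  9.491e+01] gap 0.0858 F [ 0.6 -0.9  0.3] j [ -23.9    3.8  -13.3   72.8    0.  -118.8]
shift units [-0.005  0.439  0.018]
turn units [ 0.005 -0.018  0.001]
```

View pics/w11.png

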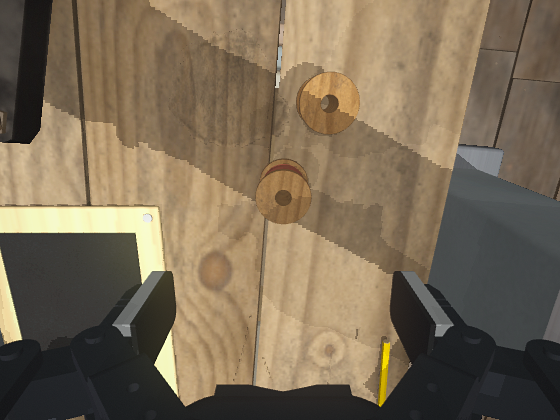

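Run:
```python
from h import *
A,p=snap("wrist")
for n,u,z in [("red",(283.5,198),.052),("blue",(330,103),.052)]:
    print(n,np.round(onz(A,*u,z),4))
```

```text
red [ 0.4472 -0.1991  0.052 ]
blue [ 0.4213 -0.2695  0.052 ]
```

Call:
{"op": "drive_tool", "data": {
  "targets": [
    {"angular": [0, 0, 0], "xyz": [0, 1, 0], "grip": 1},
    {"angular": [0, 0, 0], "xyz": [0, 1, 0], "grip": 1},
    {"angular": [0, 0, 0], "xyz": [0, 1, 0], "grip": 1},
    {"angular": [0, 0, 0], "xyz": [0, 1, 0], "grip": 1},
    {"angular": [0, 0, 0], "xyz": [0, 0.8, 0], "grip": 1},
    {"angular": [0, 0, 0], "xyz": [0, 0.4, 0], "grip": 1},
    {"angular": [0, 0, 0], "xyz": [0, 0, 0], "grip": 1},
    {"angular": [0, 0, 0], "xyz": [0, 0, 0], "grip": 1}
  ]
}}

```text
time_s: 21.25
ee_pos: [0.4493, -0.1981, 0.0178]
ee_rot: [-90.0, 0.0, 95.1]
contact_force: [0.6, 0.4, -0.0]
finger_gap: 0.0854
```

Call:
{"op": "drive_tool", "data": {
  "targets": [
    {"angular": [0, 0, 0], "xyz": [0, 0, 0], "grip": 0.4},
    {"angular": [0, 0, 0], "xyz": [0, 0, 0], "grip": 0.2},
    {"angular": [0, 0, 0], "xyz": [0, 0, 0], "grip": 0},
    {"angular": [0, 0, 0], "xyz": [0, 0, 0], "grip": -0.3},
    {"angular": [0, 0, 0], "xyz": [0, 0, 0], "grip": -0.3},
    {"angular": [0, 0, 0], "xyz": [0, 0, 0], "grip": -0.3},
    {"angular": [0, 0, 0], "xyz": [0, 0, 0], "grip": -0.3},
    {"angular": [0, 0, 0], "xyz": [0, -0.6, 0], "grip": -0.3},
    {"angular": [0, 0, 0], "xyz": [0, -1, 0], "grip": -0.3},
    {"angular": [0, 0, 0], "xyz": [0, -1, 0], "grip": -0.3},
    {"angular": [0, 0, 0], "xyz": [0, -1, 0], "grip": -0.3},
    {"angular": [0, 0, 0], "xyz": [0, 0, 0], "grip": -0.3}
  ],
  "grip_force": 25
}}

```text
time_s: 22.45
ee_pos: [0.4506, -0.1993, 0.1292]
ee_rot: [-90.3, 0.2, 95.0]
contact_force: [0.4, -0.4, -1.2]
finger_gap: 0.0409
```

```bash
python3 plan.py .637 -.0505 .13 95;python3 -c "
from h import *
snap('wrist','w12.png')"
```

```text
t 22.45 pos [ 0.4506 -0.1993  0.1292] rot [-90.34   0.19  95.02] gap 0.0409 F [ 0.4 -0.4 -1.2] j [ -23.9    4.6  -18.1   67.    -0.  -118.9]
shift units [ 4.396e+00 -3.000e-03 -6.625e+00]
turn units [ 0.067  0.004 -0.037]
```

View pics/w12.png

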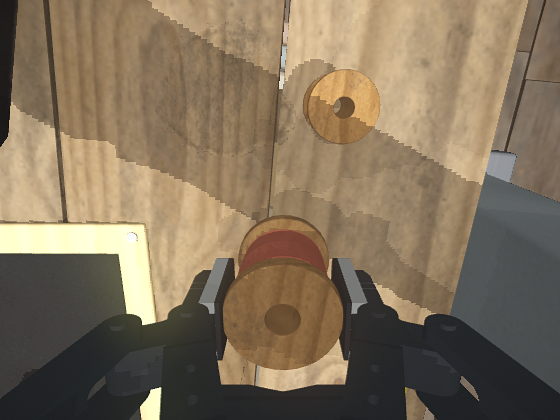

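Call:
{"op": "drive_tool", "data": {
  "targets": [
    {"angular": [0, 0, 0], "xyz": [0.63, 0, -0.94], "grip": -0.3},
    {"angular": [0, 0, 0], "xyz": [0.63, 0, -0.94], "grip": -0.3},
    {"angular": [0, 0, 0], "xyz": [0.63, 0, -0.94], "grip": -0.3},
    {"angular": [0, 0, 0], "xyz": [0.63, 0, -0.94], "grip": -0.3},
    {"angular": [0, 0, 0], "xyz": [0.63, 0, -0.94], "grip": -0.3},
    {"angular": [0, 0, 0], "xyz": [0.63, 0, -0.94], "grip": -0.3},
    {"angular": [0, 0, 0], "xyz": [0.63, 0, -0.94], "grip": -0.3},
    {"angular": [0, 0, 0], "xyz": [0, 0, 0], "grip": -0.3},
    {"angular": [0, 0, 0], "xyz": [0, 0, 0], "grip": -0.3},
    {"angular": [0, 0, 0], "xyz": [0, 0, 0], "grip": -0.3}
  ]
}}

```text
time_s: 23.5
ee_pos: [0.6324, -0.0497, 0.124]
ee_rot: [-89.9, -0.0, 95.0]
contact_force: [0.1, 0.6, 0.1]
finger_gap: 0.0407
```

```bash
python3 plan.py .637 -.0505 .0255 95;python3 -c "
from h import *
snap('wrist','w13.png')"
```

```text
t 23.5 pos [ 0.6324 -0.0497  0.124 ] rot [-8.988e+01 -1.000e-02  9.500e+01] gap 0.0407 F [0.1 0.6 0.1] j [ -4.5  20.2   0.8  70.7  -0.  -99.5]
shift units [-0.04   3.285 -0.158]
turn units [-0.025 -0.001  0.001]
```

View pics/w13.png

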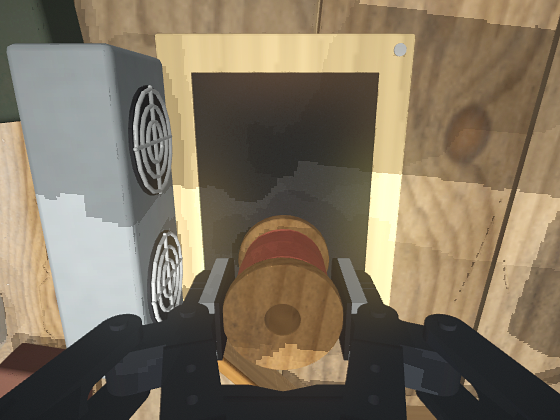

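Call:
{"op": "drive_tool", "data": {
  "targets": [
    {"angular": [0, 0, 0], "xyz": [-0.04, 0.8, -0.14], "grip": -0.3},
    {"angular": [0, 0, 0], "xyz": [0, 0.8, 0], "grip": -0.3},
    {"angular": [0, 0, 0], "xyz": [0, 0.8, 0], "grip": -0.3},
    {"angular": [0, 0, 0], "xyz": [0, 0.5, 0], "grip": -0.3},
    {"angular": [0, 0, 0], "xyz": [0, 0.2, 0], "grip": -0.3},
    {"angular": [0, 0, 0], "xyz": [0, 0.15, 0], "grip": -0.3},
    {"angular": [0, 0, 0], "xyz": [0, 0, 0], "grip": -0.3},
    {"angular": [0, 0, 0], "xyz": [0, 0, 0], "grip": -0.3},
    {"angular": [0, 0, 0], "xyz": [0, 0, 0], "grip": -0.3}
  ]
}}

```text
time_s: 24.45
ee_pos: [0.6385, -0.0501, 0.0287]
ee_rot: [-90.1, 0.0, 95.0]
contact_force: [-0.1, -0.1, -0.3]
finger_gap: 0.0405
```

Call:
{"op": "drive_tool", "data": {
  "targets": [
    {"angular": [0, 0, 0], "xyz": [0, 0.06, 0], "grip": -0.3},
    {"angular": [0, 0, 0], "xyz": [0, 0, 0], "grip": -0.3},
    {"angular": [0, 0, 0], "xyz": [0, 0, 0], "grip": -0.3}
  ]
}}

```text
time_s: 24.75
ee_pos: [0.6379, -0.05, 0.0258]
ee_rot: [-90.0, -0.0, 95.0]
contact_force: [-0.1, 0.2, -1.4]
finger_gap: 0.0411
```

Call:
{"op": "drive_tool", "data": {
  "targets": [
    {"angular": [0, 0, 0], "xyz": [0, 0.05, 0], "grip": -0.3},
    {"angular": [0, 0, 0], "xyz": [0, 0, 0], "grip": -0.3},
    {"angular": [0, 0, 0], "xyz": [0, 0, 0], "grip": -0.3}
  ]
}}

```text
time_s: 25.05
ee_pos: [0.6378, -0.05, 0.0242]
ee_rot: [-90.0, 0.0, 95.0]
contact_force: [0.4, 0.3, -0.8]
finger_gap: 0.0407
```

Call:
{"op": "drive_tool", "data": {
  "targets": [
    {"angular": [0, 0, 0], "xyz": [0, 0.05, 0], "grip": -0.3},
    {"angular": [0, 0, 0], "xyz": [0, 0, 0], "grip": -0.3},
    {"angular": [0, 0, 0], "xyz": [0, 0, 0], "grip": -0.3}
  ]
}}

```text
time_s: 25.35
ee_pos: [0.6379, -0.05, 0.0241]
ee_rot: [-90.1, 0.0, 95.0]
contact_force: [-3.0, 1.1, 7.1]
finger_gap: 0.0408
```

Contact at 7 N, so I'll release and go to the blue spool.

Call:
{"op": "drive_tool", "data": {
  "targets": [
    {"angular": [0, 0, 0], "xyz": [0, -0.03, 0], "grip": 0.1},
    {"angular": [0, 0, 0], "xyz": [0, 0, 0], "grip": 0.3},
    {"angular": [0, 0, 0], "xyz": [0, 0, 0], "grip": 0.4},
    {"angular": [0, 0, 0], "xyz": [0, 0, 0], "grip": 0.4},
    {"angular": [0, 0, 0], "xyz": [0, -0.3, 0], "grip": 0.4},
    {"angular": [0, 0, 0], "xyz": [0, -0.7, 0], "grip": 0.4},
    {"angular": [0, 0, 0], "xyz": [0, -1, 0], "grip": 0.4},
    {"angular": [0, 0, 0], "xyz": [0, -1, 0], "grip": 0.7},
    {"angular": [0, 0, 0], "xyz": [0, -1, 0], "grip": 1},
    {"angular": [0, 0, 0], "xyz": [0, -1, 0], "grip": 1}
  ]
}}

```text
time_s: 26.35
ee_pos: [0.6377, -0.05, 0.1757]
ee_rot: [-90.0, 0.0, 95.0]
contact_force: [0.1, 0.1, -0.2]
finger_gap: 0.0856
```

```bash
python3 plan.py .4213 -.2695 .17 95;python3 -c "
from h import *
snap('wrist','w14.png')"
```

```text
t 26.35 pos [ 0.6377 -0.05    0.1757] rot [-90.03   0.    95.02] gap 0.0856 F [ 0.1  0.1 -0.2] j [ -4.5  20.    7.1  77.    0.  -99.5]
shift units [-6.656  0.185  7.827]
turn units [ 0.007  0.005 -0.001]
```

View pics/w14.png

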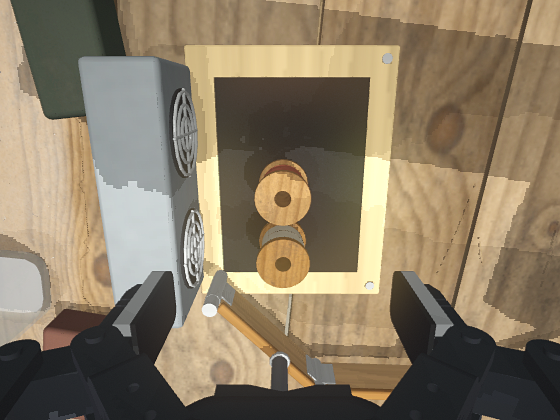

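Call:
{"op": "drive_tool", "data": {
  "targets": [
    {"angular": [0, 0, 0], "xyz": [-0.83, 0, 0.98], "grip": 1},
    {"angular": [0, 0, 0], "xyz": [-0.83, 0, 0.98], "grip": 1},
    {"angular": [0, 0, 0], "xyz": [-0.83, 0, 0.98], "grip": 1},
    {"angular": [0, 0, 0], "xyz": [-0.83, 0, 0.98], "grip": 1},
    {"angular": [0, 0, 0], "xyz": [-0.83, 0, 0.98], "grip": 1},
    {"angular": [0, 0, 0], "xyz": [-0.83, 0, 0.98], "grip": 1},
    {"angular": [0, 0, 0], "xyz": [-0.83, 0, 0.98], "grip": 1},
    {"angular": [0, 0, 0], "xyz": [-0.83, 0, 0.98], "grip": 1},
    {"angular": [0, 0, 0], "xyz": [0, 0, 0], "grip": 1},
    {"angular": [0, 0, 0], "xyz": [0, 0, 0], "grip": 1}
  ]
}}

```text
time_s: 27.4
ee_pos: [0.4207, -0.2697, 0.1743]
ee_rot: [-90.1, 0.0, 94.9]
contact_force: [0.4, -1.3, 0.2]
finger_gap: 0.0856
```

```bash
python3 plan.py .4213 -.2695 .0155 95;python3 -c "
from h import *
snap('wrist','w15.png')"
```

```text
t 27.4 pos [ 0.4207 -0.2697  0.1743] rot [-9.006e+01  2.000e-02  9.491e+01] gap 0.0856 F [ 0.4 -1.3  0.2] j [ -32.7    4.8  -12.1   73.     0.  -127.6]
shift units [ 0.006  5.295 -0.016]
turn units [ 0.012 -0.018 -0.004]
```

View pics/w15.png

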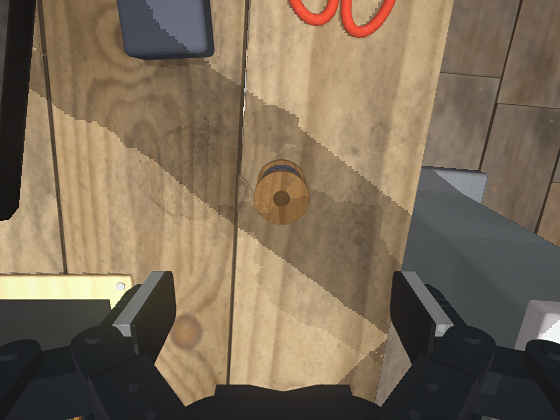

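The blue spool's hole is at (281,198), directly under the tool. The weight is well clear at (165,30). I'll descend and grasp.

Call:
{"op": "drive_tool", "data": {
  "targets": [
    {"angular": [0, 0, 0], "xyz": [0, 1, -0.02], "grip": 1},
    {"angular": [0, 0, 0], "xyz": [0, 1, 0], "grip": 1},
    {"angular": [0, 0, 0], "xyz": [0, 1, 0], "grip": 1},
    {"angular": [0, 0, 0], "xyz": [0, 1, 0], "grip": 1},
    {"angular": [0, 0, 0], "xyz": [0, 0.8, 0], "grip": 1},
    {"angular": [0, 0, 0], "xyz": [0, 0.45, 0], "grip": 1},
    {"angular": [0, 0, 0], "xyz": [0, 0, 0], "grip": 1},
    {"angular": [0, 0, 0], "xyz": [0, 0, 0], "grip": 1},
    {"angular": [0, 0, 0], "xyz": [0, 0, 0], "grip": 1}
  ]
}}

```text
time_s: 28.35
ee_pos: [0.4228, -0.2691, 0.0173]
ee_rot: [-90.1, 0.1, 95.1]
contact_force: [0.3, 0.2, 0.1]
finger_gap: 0.0856
```

Call:
{"op": "drive_tool", "data": {
  "targets": [
    {"angular": [0, 0, 0], "xyz": [0, 0, 0], "grip": 0.4},
    {"angular": [0, 0, 0], "xyz": [0, 0, 0], "grip": 0.2},
    {"angular": [0, 0, 0], "xyz": [0, 0, 0], "grip": 0},
    {"angular": [0, 0, 0], "xyz": [0, 0, 0], "grip": -0.3},
    {"angular": [0, 0, 0], "xyz": [0, 0, 0], "grip": -0.3},
    {"angular": [0, 0, 0], "xyz": [0, 0, 0], "grip": -0.3},
    {"angular": [0, 0, 0], "xyz": [0, 0, 0], "grip": -0.3},
    {"angular": [0, 0, 0], "xyz": [0, -0.6, 0], "grip": -0.3},
    {"angular": [0, 0, 0], "xyz": [0, -1, 0], "grip": -0.3},
    {"angular": [0, 0, 0], "xyz": [0, -1, 0], "grip": -0.3},
    {"angular": [0, 0, 0], "xyz": [0, -1, 0], "grip": -0.3},
    {"angular": [0, 0, 0], "xyz": [0, -0.3, 0], "grip": -0.3}
  ],
  "grip_force": 25
}}

```text
time_s: 29.55
ee_pos: [0.4228, -0.2698, 0.1361]
ee_rot: [-90.2, 0.1, 95.0]
contact_force: [0.0, -0.8, 0.1]
finger_gap: 0.0408
```

```bash
python3 plan.py .6415 -.1025 .14 95;python3 -c "
from h import *
snap('wrist','w16.png')"
```

```text
t 29.55 pos [ 0.4228 -0.2698  0.1361] rot [-90.19   0.15  95.02] gap 0.0408 F [ 0.  -0.8  0.1] j [ -32.5    5.5  -16.2   68.1    0.  -127.6]
shift units [ 4.918 -0.118 -7.752]
turn units [ 0.039  0.004 -0.029]
```

View pics/w16.png

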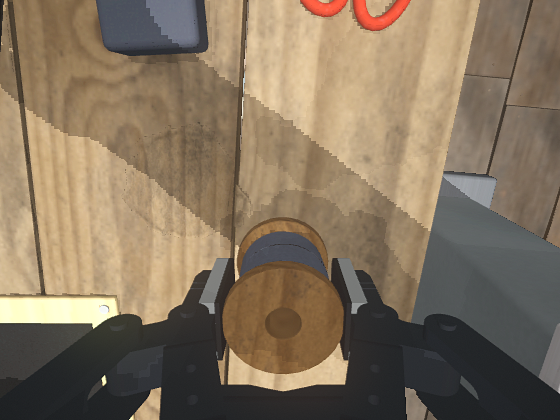

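Run:
```python
from h import *
A,p=snap("wrist")
print(onz(A,0,92,.03))
S=snap("scene")[0]
for u in [(252,188),(282,130),(255,180)]: print(onz(S,*u,.03))
for u in [(296,164),(314,163),(314,142)]: print("weight",onz(S,*u,.0))
for u in [(105,50),(207,45)]: print("weight w",onz(A,*u,.036))
```

```text
[ 0.61088912 -0.32970804  0.03      ]
[ 0.64804273 -0.19858851  0.03      ]
[ 0.60491108 -0.49756027  0.03      ]
[ 0.64622229 -0.2340778   0.03      ]
weight [ 0.53854329 -0.36101299  0.        ]
weight [ 4.81682395e-01 -3.74150546e-01  1.11022302e-16]
weight [ 0.49244884 -0.48577858  0.        ]
weight w [ 0.53918302 -0.36053241  0.036     ]
weight w [ 0.47718015 -0.3687722   0.036     ]
```

Call:
{"op": "drive_tool", "data": {
  "targets": [
    {"angular": [0, 0, 0], "xyz": [0.61, 0, -0.97], "grip": -0.3},
    {"angular": [0, 0, 0], "xyz": [0.61, 0, -0.97], "grip": -0.3},
    {"angular": [0, 0, 0], "xyz": [0.61, 0, -0.97], "grip": -0.3},
    {"angular": [0, 0, 0], "xyz": [0.61, 0, -0.97], "grip": -0.3},
    {"angular": [0, 0, 0], "xyz": [0.61, 0, -0.97], "grip": -0.3},
    {"angular": [0, 0, 0], "xyz": [0.61, 0, -0.97], "grip": -0.3},
    {"angular": [0, 0, 0], "xyz": [0.61, 0, -0.97], "grip": -0.3},
    {"angular": [0, 0, 0], "xyz": [0.61, 0, -0.97], "grip": -0.3},
    {"angular": [0, 0, 0], "xyz": [0, 0, 0], "grip": -0.3},
    {"angular": [0, 0, 0], "xyz": [0, 0, 0], "grip": -0.3},
    {"angular": [0, 0, 0], "xyz": [0, 0, 0], "grip": -0.3}
  ]
}}

```text
time_s: 30.8
ee_pos: [0.6394, -0.1032, 0.1317]
ee_rot: [-89.8, -0.0, 95.0]
contact_force: [-0.0, 0.2, -1.1]
finger_gap: 0.0411
```

```bash
python3 plan.py .6415 -.1025 .028 95;python3 -c "
from h import *
snap('wrist','w17.png')"
```

```text
t 30.8 pos [ 0.6394 -0.1032  0.1317] rot [-8.985e+01 -2.000e-02  9.500e+01] gap 0.0411 F [-0.   0.2 -1.1] j [  -9.2   21.5    3.7   72.3   -0.  -104.2]
shift units [ 0.015  3.458 -0.081]
turn units [-0.031 -0.001  0.005]
```

View pics/w17.png

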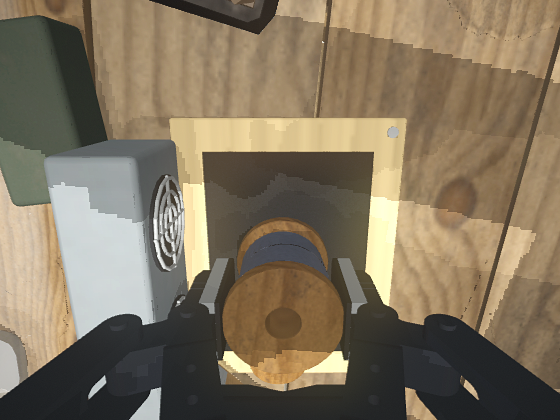

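Run:
```python
from h import *
A,p=snap("wrist")
for z in (0,.015,.03): print(onz(A,262,33,z),onz(A,278,2,z))
```

```text
[ 0.66234182 -0.21614494  0.        ] [ 0.65304519 -0.23592075  0.        ]
[ 0.66141997 -0.21404646  0.015     ] [ 0.65263047 -0.2327435   0.015     ]
[ 0.66049812 -0.21194798  0.03      ] [ 0.65221575 -0.22956624  0.03      ]
```

Call:
{"op": "drive_tool", "data": {
  "targets": [
    {"angular": [0, 0, 0], "xyz": [0.01, 0.8, -0.05], "grip": -0.3},
    {"angular": [0, 0, 0], "xyz": [0, 0.8, 0], "grip": -0.3},
    {"angular": [0, 0, 0], "xyz": [0, 0.8, 0], "grip": -0.3},
    {"angular": [0, 0, 0], "xyz": [0, 0.6, 0], "grip": -0.3},
    {"angular": [0, 0, 0], "xyz": [0, 0.3, 0], "grip": -0.3},
    {"angular": [0, 0, 0], "xyz": [0, 0.15, 0], "grip": -0.3},
    {"angular": [0, 0, 0], "xyz": [0, 0, 0], "grip": -0.3},
    {"angular": [0, 0, 0], "xyz": [0, 0, 0], "grip": -0.3},
    {"angular": [0, 0, 0], "xyz": [0, 0, 0], "grip": -0.3}
  ]
}}

```text
time_s: 31.8
ee_pos: [0.6429, -0.1025, 0.0309]
ee_rot: [-90.1, 0.0, 95.0]
contact_force: [0.3, -0.3, -0.9]
finger_gap: 0.0405
```

Call:
{"op": "drive_tool", "data": {
  "targets": [
    {"angular": [0, 0, 0], "xyz": [0, 0.13, 0], "grip": -0.3},
    {"angular": [0, 0, 0], "xyz": [0, 0, 0], "grip": -0.3},
    {"angular": [0, 0, 0], "xyz": [0, 0, 0], "grip": -0.3}
  ]
}}

```text
time_s: 32.1
ee_pos: [0.6421, -0.1023, 0.0257]
ee_rot: [-90.0, -0.0, 95.0]
contact_force: [-0.5, 0.7, -0.7]
finger_gap: 0.041
```

Call:
{"op": "drive_tool", "data": {
  "targets": [
    {"angular": [0, 0, 0], "xyz": [0, 0.06, 0], "grip": -0.3},
    {"angular": [0, 0, 0], "xyz": [0, 0, 0], "grip": -0.3},
    {"angular": [0, 0, 0], "xyz": [0, 0, 0], "grip": -0.3}
  ]
}}

```text
time_s: 32.4
ee_pos: [0.6421, -0.1023, 0.0239]
ee_rot: [-90.0, -0.0, 95.0]
contact_force: [-0.4, 0.8, -0.8]
finger_gap: 0.0404
```

Call:
{"op": "drive_tool", "data": {
  "targets": [
    {"angular": [0, 0, 0], "xyz": [0, 0.05, 0], "grip": -0.3},
    {"angular": [0, 0, 0], "xyz": [0, 0, 0], "grip": -0.3},
    {"angular": [0, 0, 0], "xyz": [0, 0, 0], "grip": -0.3}
  ]
}}

```text
time_s: 32.7
ee_pos: [0.6423, -0.1024, 0.0229]
ee_rot: [-90.0, 0.0, 95.0]
contact_force: [0.2, -1.1, 2.3]
finger_gap: 0.0406
```

Call:
{"op": "drive_tool", "data": {
  "targets": [
    {"angular": [0, 0, 0], "xyz": [0, 0, 0], "grip": 0.1},
    {"angular": [0, 0, 0], "xyz": [0, 0, 0], "grip": 0.3},
    {"angular": [0, 0, 0], "xyz": [0, 0, 0], "grip": 0.4},
    {"angular": [0, 0, 0], "xyz": [0, 0, 0], "grip": 0.4},
    {"angular": [0, 0, 0], "xyz": [0, -0.3, 0], "grip": 0.4},
    {"angular": [0, 0, 0], "xyz": [0, -0.7, 0], "grip": 0.4},
    {"angular": [0, 0, 0], "xyz": [0, -1, 0], "grip": 0.4},
    {"angular": [0, 0, 0], "xyz": [0, -1, 0], "grip": 0.4},
    {"angular": [0, 0, 0], "xyz": [0, -1, 0], "grip": 0},
    {"angular": [0, 0, 0], "xyz": [0, -1, 0], "grip": -0.5},
    {"angular": [0, 0, 0], "xyz": [0, -0.5, 0], "grip": -1}
  ]
}}

```text
time_s: 33.8
ee_pos: [0.643, -0.1025, 0.1916]
ee_rot: [-90.3, 0.1, 95.0]
contact_force: [1.2, -0.1, -0.0]
finger_gap: 0.016
```

```bash
python3 plan.py ;python3 -c "
from h import *
snap('wrist','w18.png');snap('side','sd18.png');p=snap('scene')[1]
cv2.imwrite('pics/sc18.png',cv2.resize(p[130:320,180:390],None,fx=3,fy=3,interpolation=cv2.INTER_CUBIC))"
```

```text
t 33.8 pos [ 0.643  -0.1025  0.1916] rot [-9.025e+01  6.000e-02  9.503e+01] gap 0.016 F [ 1.2 -0.1 -0. ] j [  -9.1   21.1   10.5   79.2    0.  -104.1]
```

View pics/w18.png

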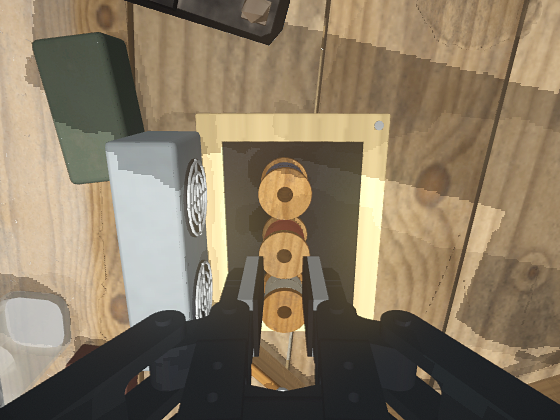

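View pics/sc18.png

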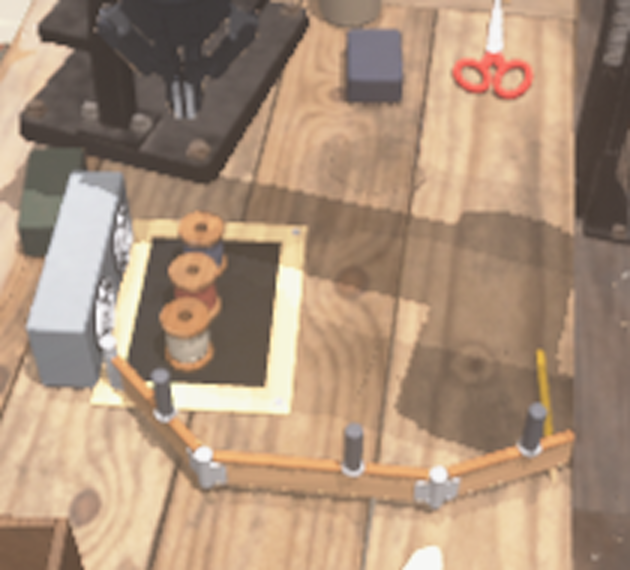

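View pics/sd18.png

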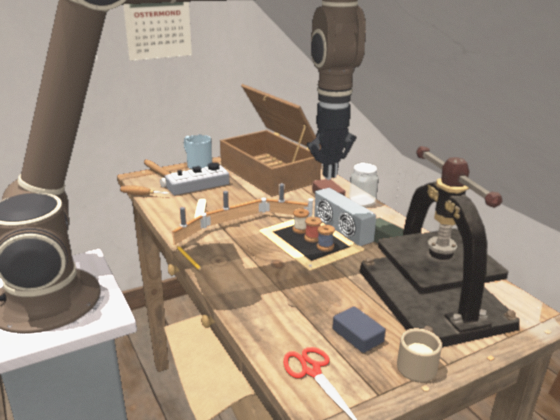

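Run:
```python
from h import *
A,p=snap("wrist")
def bay(P):
    y=np.radians(5.0);d=np.array(P)[:2]-[.632,-.051];return np.round([d[0]*np.cos(y)+d[1]*np.sin(y),-d[0]*np.sin(y)+d[1]*np.cos(y)],4)
for n,u,z in [("b",(285,194),.058),("r",(284,256),.058),("w",(284,312),.058),("RF",(390,114),.006)]:
    print(n,onz(A,*u,z),bay(onz(A,*u,z)))
for z in (0,.03):
    print("press", onz(A,269,45,z),bay(onz(A,269,45,z)))
S=snap("scene")[0]
for z in (0,.03): print("scene press bottom",onz(S,180+205/3,130+182/3,z))
```

```text
b [ 0.64066583 -0.10384557  0.058     ] [ 0.004  -0.0534]
r [ 0.63683629 -0.05210461  0.058     ] [ 0.0047 -0.0015]
w [ 6.32244537e-01 -4.61945018e-04  5.80000000e-02] [0.0046 0.0503]
RF [ 0.55593112 -0.16861181  0.006     ] [-0.086  -0.1105]
press [ 0.66373181 -0.21465665  0.        ] [ 0.0173 -0.1658]
press [ 0.66232441 -0.21121898  0.03      ] [ 0.0162 -0.1623]
scene press bottom [ 6.65010369e-01 -2.16686708e-01 -1.11022302e-16]
scene press bottom [ 0.65632165 -0.18595958  0.03      ]
```

All three spools stand on the mat at bay y of about -53, -1 and +50 mm, and the folder is on the bench. The fingers are closing so I can push with them. Next I'll move behind knob 1.

Call:
{"op": "drive_tool", "data": {
  "targets": [
    {"angular": [0, 0, 0], "xyz": [0.9, 0, 0], "grip": -1},
    {"angular": [0, 0, 0], "xyz": [0.9, 0, 0], "grip": -1},
    {"angular": [0, 0, 0], "xyz": [0.9, 0, 0], "grip": -1},
    {"angular": [0, 0, 0], "xyz": [0.9, 0, 0], "grip": -1},
    {"angular": [0, 0, 0], "xyz": [0.9, 0, 0], "grip": -1},
    {"angular": [0, 0, 0], "xyz": [0.9, 0, 0], "grip": -1},
    {"angular": [0, 0, 0], "xyz": [0.9, 0, 0], "grip": -1},
    {"angular": [0, 0, 0], "xyz": [0.9, 0, 0], "grip": -1},
    {"angular": [0, 0, 0], "xyz": [0.9, 0, 0], "grip": -1},
    {"angular": [0, 0, 0], "xyz": [0, 0, 0], "grip": -1},
    {"angular": [0, 0, 0], "xyz": [0, 0, 0], "grip": -1}
  ]
}}

```text
time_s: 35.15
ee_pos: [0.6201, 0.14, 0.186]
ee_rot: [-89.9, 0.0, 95.1]
contact_force: [0.2, -0.3, 0.2]
finger_gap: -0.0001
```

```bash
python3 plan.py .627 .14 .065 95;python3 -c "
from h import *
snap('wrist','w19.png');snap('side','sd19.png');p=snap('scene')[1]
cv2.imwrite('pics/sc19.png',cv2.resize(p[160:350,100:310],None,fx=3,fy=3,interpolation=cv2.INTER_CUBIC))"
```

```text
t 35.15 pos [0.6201 0.14   0.186 ] rot [-8.986e+01  4.000e-02  9.510e+01] gap -0.0001 F [ 0.2 -0.3  0.2] j [ 12.7  19.7   7.9  78.3  -0.  -82.4]
shift units [-0.017  4.032 -0.237]
turn units [-0.028  0.02  -0.008]
```

View pics/w19.png

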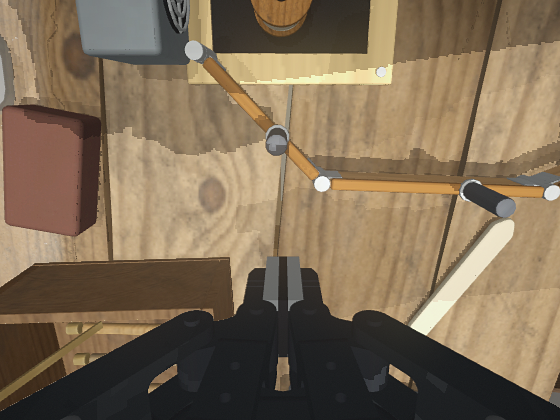

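View pics/sc19.png

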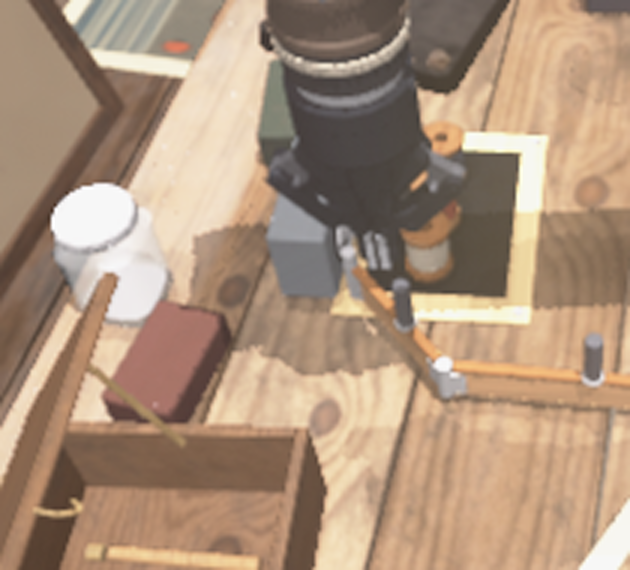

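Run:
```python
from h import *
A,p=snap("wrist"); S=snap("scene")[0]
for z in (.05,.1): print("box",onz(A,231,260,z),"scene", onz(S,100+305/3,160+432/3,z))
print("k1",onz(A,277,143,.1),"h1",onz(A,194,49,.055),"h2",onz(A,322,184,.055),"k2",onz(A,503,207,.1))
c1,d1=ray(A,231,260);c2,d2=ray(S,100+308/3,160+432/3)
s=np.linalg.lstsq(np.stack([d1,-d2],1),c2-c1,rcond=None)[0];print(c1+d1*s[0],c2+d2*s[1])
```

```text
box [0.65746018 0.19915022 0.05      ] scene [0.67694735 0.2049164  0.05      ]
box [0.6519306  0.17508624 0.1       ] scene [0.6607151  0.23157807 0.1       ]
k1 [0.62723088 0.09356593 0.1       ] h1 [0.68957094 0.04011404 0.055     ] h2 [0.59055982 0.12728846 0.055     ] k2 [0.47717829 0.12212781 0.1       ]
[0.65787522 0.20095646 0.04624702] [0.67481478 0.20448049 0.04981643]
```

Call:
{"op": "drive_tool", "data": {
  "targets": [
    {"angular": [0, 0, 0], "xyz": [0, 1, 0], "grip": -1},
    {"angular": [0, 0, 0], "xyz": [0, 1, 0], "grip": -1},
    {"angular": [0, 0, 0], "xyz": [0, 1, 0], "grip": -1},
    {"angular": [0, 0, 0], "xyz": [0, 0.9, 0], "grip": -1},
    {"angular": [0, 0, 0], "xyz": [0, 0, 0], "grip": -1},
    {"angular": [0, 0, 0], "xyz": [-0.4, 0, 0], "grip": -1},
    {"angular": [0, 0, 0], "xyz": [-0.4, 0, 0], "grip": -1},
    {"angular": [0, 0, 0], "xyz": [-0.4, 0, 0], "grip": -1},
    {"angular": [0, 0, 0], "xyz": [-0.4, 0, 0], "grip": -1},
    {"angular": [0, 0, 0], "xyz": [-0.3, 0, 0], "grip": -1},
    {"angular": [0, 0, 0], "xyz": [0, 0, 0], "grip": -1}
  ]
}}

```text
time_s: 36.5
ee_pos: [0.627, 0.081, 0.0721]
ee_rot: [-90.2, 0.0, 94.9]
contact_force: [-0.2, -0.1, 0.2]
finger_gap: -0.0
```

```bash
python3 plan.py .612 .0535 .065 95;python3 -c "
from h import *
snap('wrist','w20.png')"
```

```text
t 36.5 pos [0.627  0.081  0.0721] rot [-9.016e+01  4.000e-02  9.490e+01] gap -0.0 F [-0.2 -0.1  0.2] j [  7.4  20.9  -4.8  64.1  -0.  -87.5]
shift units [-0.872  0.235  0.578]
turn units [ 0.032 -0.02  -0.008]
```

View pics/w20.png

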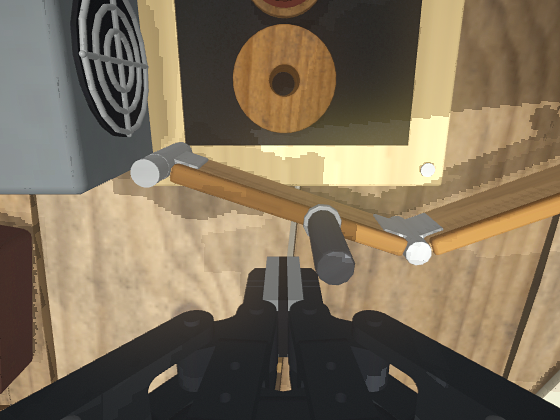

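Call:
{"op": "drive_tool", "data": {
  "targets": [
    {"angular": [0, 0, 0], "xyz": [0.5, 0, 0], "grip": -1},
    {"angular": [0, 0, 0], "xyz": [0, 0, 0.6], "grip": -1},
    {"angular": [0, 0, 0], "xyz": [0, 0, 0], "grip": -1},
    {"angular": [0, 0, 0], "xyz": [-0.4, 0, 0], "grip": -1},
    {"angular": [0, 0, 0], "xyz": [-0.4, 0, 0], "grip": -1},
    {"angular": [0, 0, 0], "xyz": [-0.3, 0, 0], "grip": -1},
    {"angular": [0, 0, 0], "xyz": [-0.2, 0, 0], "grip": -1},
    {"angular": [0, 0, 0], "xyz": [0, 0, 0], "grip": -1}
  ]
}}

```text
time_s: 37.35
ee_pos: [0.6106, 0.056, 0.0705]
ee_rot: [-90.0, 0.0, 94.9]
contact_force: [0.4, -0.6, -0.4]
finger_gap: 0.0002
```

```bash
python3 plan.py .612 .0535 .065 95;python3 -c "
from h import *
snap('wrist','w21.png')"
```

```text
t 37.35 pos [0.6106 0.056  0.0705] rot [-9.003e+01  4.000e-02  9.493e+01] gap 0.0002 F [ 0.4 -0.6 -0.4] j [  5.3  19.1  -7.6  63.3  -0.  -89.7]
shift units [-0.087  0.183 -0.038]
turn units [ 0.005 -0.014 -0.009]
```

View pics/w21.png

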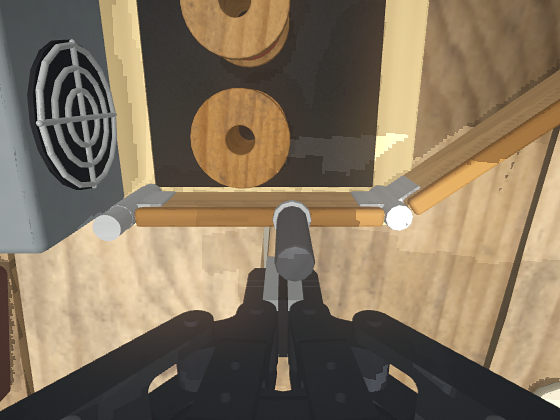

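Call:
{"op": "drive_tool", "data": {
  "targets": [
    {"angular": [0, 0, 0], "xyz": [-0.15, 0, 0], "grip": -1},
    {"angular": [0, 0, 0], "xyz": [-0.1, 0, 0], "grip": -1},
    {"angular": [0, 0, 0], "xyz": [0, 0, 0], "grip": -1},
    {"angular": [0, 0, 0], "xyz": [0, 0, 0], "grip": -1}
  ]
}}

```text
time_s: 37.8
ee_pos: [0.6107, 0.0541, 0.0706]
ee_rot: [-90.0, -0.5, 95.2]
contact_force: [-1.0, 14.6, 0.6]
finger_gap: 0.0001
```

Call:
{"op": "drive_tool", "data": {
  "targets": [
    {"angular": [0, 0, 0], "xyz": [0, 0, 0], "grip": -1},
    {"angular": [0, 0, 0], "xyz": [0, 0, 0], "grip": -1},
    {"angular": [0, 0, 0], "xyz": [0.4, 0, 0], "grip": -1},
    {"angular": [0, 0, 0], "xyz": [0.5, 0, 0], "grip": -1},
    {"angular": [0, 0, 0], "xyz": [0, -1, 0], "grip": -1},
    {"angular": [0, 0, 0], "xyz": [0, -1, 0], "grip": -1},
    {"angular": [0, 0, 0], "xyz": [0, -1, 0], "grip": -1},
    {"angular": [0, 0, 0], "xyz": [0, -1, 0], "grip": -1},
    {"angular": [0, 0, 0], "xyz": [0, 0, 0], "grip": -1},
    {"angular": [0, 0, 0], "xyz": [0, 0, 0], "grip": -1}
  ]
}}

```text
time_s: 38.8
ee_pos: [0.6087, 0.0773, 0.191]
ee_rot: [-90.1, 0.0, 95.0]
contact_force: [0.9, 0.3, -0.9]
finger_gap: -0.0002
```

```bash
python3 plan.py;python3 -c "
from h import *
snap('wrist','w22.png');p=snap('scene')[1]
cv2.imwrite('pics/sc22.png',cv2.resize(p[130:320,180:390],None,fx=3,fy=3,interpolation=cv2.INTER_CUBIC))"
```

```text
t 38.8 pos [0.6087 0.0773 0.191 ] rot [-9.009e+01  2.000e-02  9.504e+01] gap -0.0002 F [ 0.9  0.3 -0.9] j [  7.2  17.    4.8  77.8  -0.  -87.8]
```

View pics/w22.png

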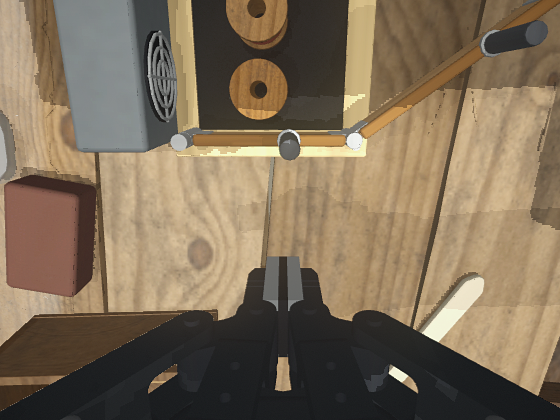

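View pics/sc22.png

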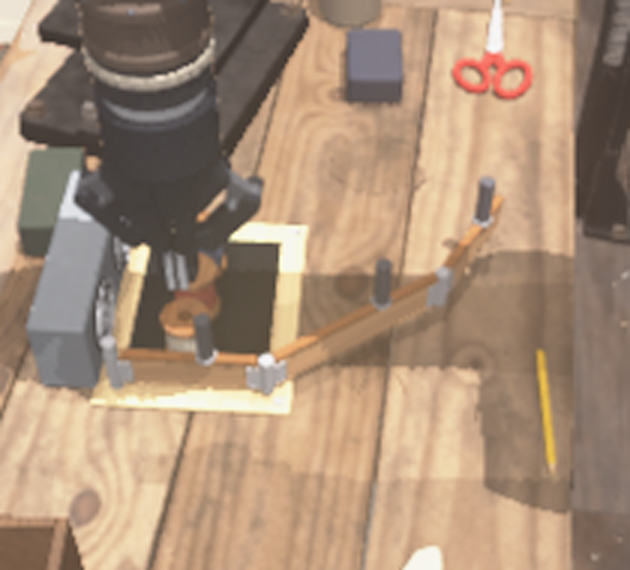

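Run:
```python
from h import *
A,p=snap("wrist"); S=snap("scene")[0]
def bay(P):
    y=np.radians(5.0);d=np.array(P)[:2]-[.632,-.051];return np.round([d[0]*np.cos(y)+d[1]*np.sin(y),-d[0]*np.sin(y)+d[1]*np.cos(y)],4)
for n,u,z in [("h1",(179,142),.055),("h2",(354,141),.055),("k1",(289,149),.1),("k2",(538,33),.1)]:
    P=onz(A,*u,z);print(n,np.round(P,4),bay(P))
sa=lambda x,y:(180+x/3,130+y/3)
for n,u,z in [("k2",(383,267),.1),("k3",(486,184),.1),("h3",(440,278),.05),("h2",(266,362),.055)]:
    P=onz(S,*sa(*u),z);print("S",n,np.round(P,4),bay(P))
```

```text
h1 [0.6872 0.0435 0.055 ] [0.0632 0.0893]
h2 [0.5574 0.0313 0.055 ] [-0.0671  0.0885]
k1 [0.6065 0.0352 0.1   ] [-0.0179  0.0881]
k2 [ 0.4699 -0.0437  0.1   ] [-0.1609  0.0214]
S k2 [ 0.4703 -0.0363  0.1   ] [-0.1598  0.0288]
S k3 [ 0.3919 -0.1471  0.1   ] [-0.2476 -0.0748]
S h3 [ 0.4227 -0.0763  0.05  ] [-0.2107 -0.007 ]
S h2 [0.5555 0.0406 0.055 ] [-0.0682  0.0979]
```

Call:
{"op": "drive_tool", "data": {
  "targets": [
    {"angular": [0, 0, 0], "xyz": [-0.51, 0, 0.9], "grip": -1},
    {"angular": [0, 0, 0], "xyz": [-0.51, 0, 0.9], "grip": -1},
    {"angular": [0, 0, 0], "xyz": [-0.51, 0, 0.9], "grip": -1},
    {"angular": [0, 0, 0], "xyz": [-0.51, 0, 0.9], "grip": -1},
    {"angular": [0, 0, 0], "xyz": [-0.51, 0, 0.9], "grip": -1},
    {"angular": [0, 0, 0], "xyz": [-0.51, 0, 0.9], "grip": -1},
    {"angular": [0, 0, 0], "xyz": [-0.51, 0, 0.9], "grip": -1},
    {"angular": [0, 0, 0], "xyz": [0, 0, 0], "grip": -1},
    {"angular": [0, 0, 0], "xyz": [0, 0, 0], "grip": -1}
  ]
}}

```text
time_s: 39.9
ee_pos: [0.4291, -0.0466, 0.1902]
ee_rot: [-90.0, -0.0, 95.0]
contact_force: [-0.6, -0.5, -0.7]
finger_gap: 0.0002
```

```bash
python3 plan.py .43 -.046 .068 95;python3 -c "
from h import *
snap('wrist','w23.png')"
```

```text
t 39.9 pos [ 0.4291 -0.0466  0.1902] rot [-9.000e+01 -1.000e-02  9.496e+01] gap 0.0002 F [-0.6 -0.5 -0.7] j [  -6.2   -2.7  -17.8   74.9    0.  -101.2]
shift units [ 0.016  4.072 -0.03 ]
turn units [ 0.001 -0.008  0.002]
```

View pics/w23.png

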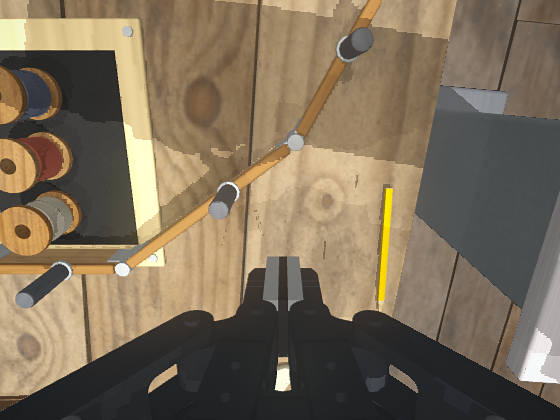

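Run:
```python
from h import *
A,p=snap("wrist")
def bay(P):
    y=np.radians(5.0);d=np.array(P)[:2]-[.632,-.051];return np.round([d[0]*np.cos(y)+d[1]*np.sin(y),-d[0]*np.sin(y)+d[1]*np.cos(y)],4)
for n,u,z in [("h2",(123,269),.055),("k2",(218,211),.1),("h3",(295,142),.055),("k3",(361,39),.1)]:
    P=onz(A,*u,z);print(n,np.round(P,4),bay(P))
```

```text
h2 [0.5553 0.0294 0.055 ] [-0.0694  0.0868]
k2 [ 0.4716 -0.043   0.1   ] [-0.1591  0.0219]
h3 [ 0.4232 -0.0872  0.055 ] [-0.2112 -0.0179]
k3 [ 0.3928 -0.1549  0.1   ] [-0.2474 -0.0827]
```

Call:
{"op": "drive_tool", "data": {
  "targets": [
    {"angular": [0, 0, 0], "xyz": [0, 1, 0], "grip": -1},
    {"angular": [0, 0, 0], "xyz": [0, 1, 0], "grip": -1},
    {"angular": [0, 0, 0], "xyz": [0, 1, 0], "grip": -1},
    {"angular": [0, 0, 0], "xyz": [0, 1, 0], "grip": -1},
    {"angular": [0, 0, 0], "xyz": [0, 0, 0], "grip": -1},
    {"angular": [0, 0, 0], "xyz": [-0.2, 0, -0.37], "grip": -1},
    {"angular": [0, 0, 0], "xyz": [-0.2, 0, -0.37], "grip": -1},
    {"angular": [0, 0, 0], "xyz": [-0.2, 0, -0.37], "grip": -1},
    {"angular": [0, 0, 0], "xyz": [-0.2, 0, -0.37], "grip": -1},
    {"angular": [0, 0, 0], "xyz": [-0.2, 0, -0.37], "grip": -1},
    {"angular": [0, 0, 0], "xyz": [-0.2, 0, -0.37], "grip": -1},
    {"angular": [0, 0, 0], "xyz": [0, 0, 0], "grip": -1}
  ]
}}

```text
time_s: 41.2
ee_pos: [0.5018, -0.0775, 0.0714]
ee_rot: [-90.2, 0.0, 95.0]
contact_force: [0.1, -0.6, 0.1]
finger_gap: -0.0001
```

```bash
python3 plan.py .54 -.082 .068 95;python3 -c "
from h import *
snap('wrist','w24.png')"
```

```text
t 41.2 pos [ 0.5018 -0.0775  0.0714] rot [-9.017e+01  5.000e-02  9.497e+01] gap -0.0001 F [ 0.1 -0.6  0.1] j [  -8.8    8.1  -21.6   60.1   -0.  -103.7]
shift units [-0.261  0.118 -1.254]
turn units [ 0.034 -0.006 -0.009]
```

View pics/w24.png

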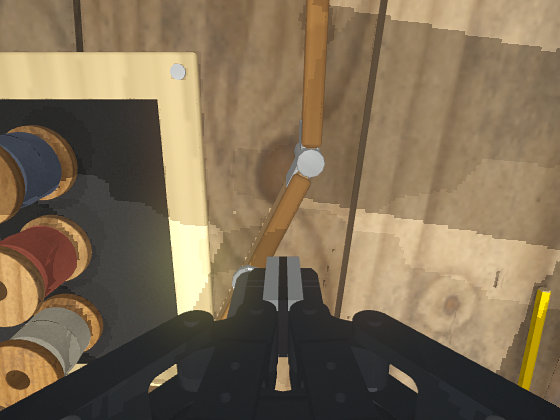

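Call:
{"op": "drive_tool", "data": {
  "targets": [
    {"angular": [0, 0, 0], "xyz": [-0.1, 0, -0.3], "grip": -1},
    {"angular": [0, 0, 0], "xyz": [-0.08, 0, -0.3], "grip": -1},
    {"angular": [0, 0, 0], "xyz": [-0.05, 0, -0.3], "grip": -1},
    {"angular": [0, 0, 0], "xyz": [0, 0, -0.2], "grip": -1},
    {"angular": [0, 0, 0], "xyz": [0, 0, 0], "grip": -1},
    {"angular": [0, 0, 0], "xyz": [0, 0, 0], "grip": -1}
  ]
}}

```text
time_s: 41.85
ee_pos: [0.5328, -0.0798, 0.0704]
ee_rot: [-90.0, -0.1, 95.1]
contact_force: [-1.1, 0.3, -0.2]
finger_gap: -0.0001
```

```bash
python3 plan.py .54 -.082 .068 95;python3 -c "
from h import *
snap('wrist','w25.png')"
```

```text
t 41.85 pos [ 0.5328 -0.0798  0.0704] rot [-9.002e+01 -6.000e-02  9.506e+01] gap -0.0001 F [-1.1  0.3 -0.2] j [-8.600e+00  1.150e+01 -1.770e+01  6.080e+01  1.000e-01 -1.036e+02]
shift units [-0.095  0.08  -0.233]
turn units [0.005 0.011 0.012]
```

View pics/w25.png

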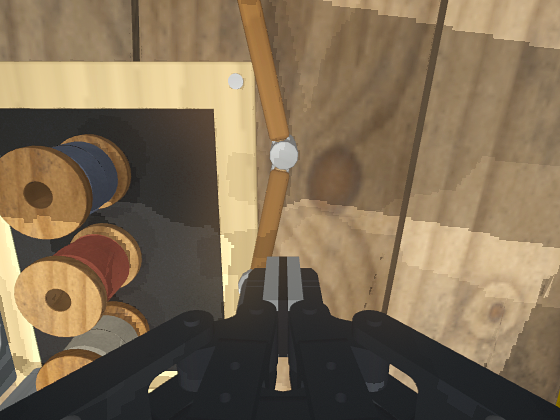

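Leaf 2 is about 12° short of its stop, so I'll keep pushing.

Call:
{"op": "drive_tool", "data": {
  "targets": [
    {"angular": [0, 0, 0], "xyz": [0, 0, -0.25], "grip": -1},
    {"angular": [0, 0, 0], "xyz": [0, 0, -0.25], "grip": -1},
    {"angular": [0, 0, 0], "xyz": [0, 0, -0.1], "grip": -1},
    {"angular": [0, 0, 0], "xyz": [0, 0, 0], "grip": -1},
    {"angular": [0, 0, 0], "xyz": [0, 0, 0], "grip": -1}
  ]
}}

```text
time_s: 42.4
ee_pos: [0.5449, -0.0831, 0.0701]
ee_rot: [-89.3, 0.5, 94.9]
contact_force: [-20.8, -18.0, 11.6]
finger_gap: -0.0003
```

```bash
python3 plan.py;python3 -c "
from h import *
snap('wrist','w26.png')"
```

```text
t 42.4 pos [ 0.5449 -0.0831  0.0701] rot [-89.35   0.5   94.86] gap -0.0003 F [-20.8 -18.   11.6] j [  -8.3   13.2  -15.6   61.8   -0.6 -103.2]
```

View pics/w26.png

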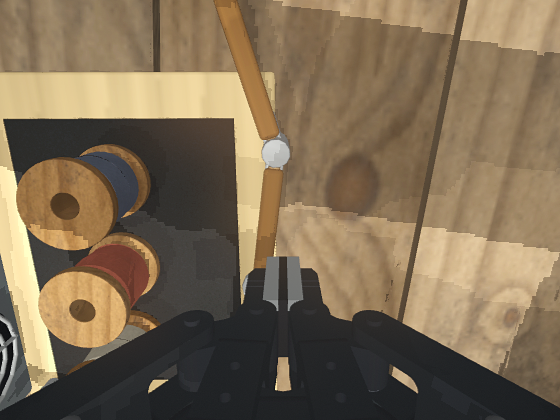

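Run:
```python
from h import *
A,p=snap("wrist")
def bay(P):
    y=np.radians(5.0);d=np.array(P)[:2]-[.632,-.051];return np.round([d[0]*np.cos(y)+d[1]*np.sin(y),-d[0]*np.sin(y)+d[1]*np.cos(y)],4)
for n,u,z in [("h3",(275,153),.055),("l3",(228,0),.05),("RF",(275,72),.006)]:
    P=onz(A,*u,z);print(n,np.round(P,4),bay(P))
p=snap('scene')[1]
cv2.imwrite('pics/sc26.png',cv2.resize(p[130:320,180:390],None,fx=3,fy=3,interpolation=cv2.INTER_CUBIC))
p=snap('side')[1]
cv2.imwrite('pics/sd26.png',cv2.resize(p[130:300,200:420],None,fx=3,fy=3,interpolation=cv2.INTER_CUBIC))
```

```text
h3 [ 0.5514 -0.1331  0.055 ] [-0.0874 -0.0748]
l3 [ 0.5747 -0.1912  0.05  ] [-0.0693 -0.1347]
RF [ 0.5547 -0.1688  0.006 ] [-0.0873 -0.1106]
```

View pics/sc26.png

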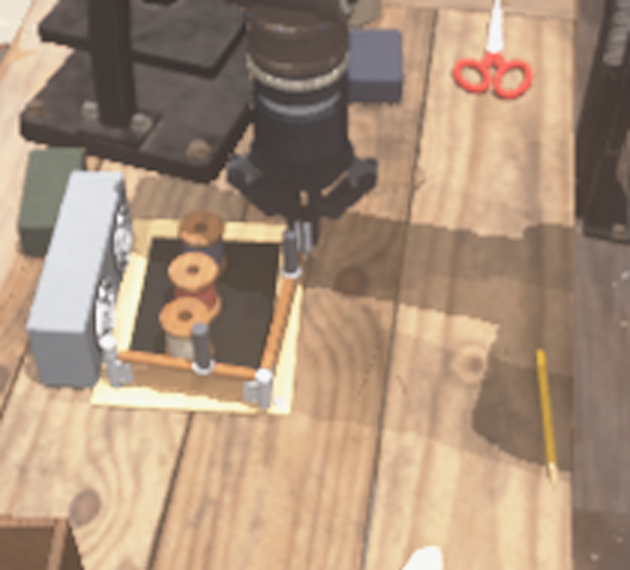

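View pics/sd26.png

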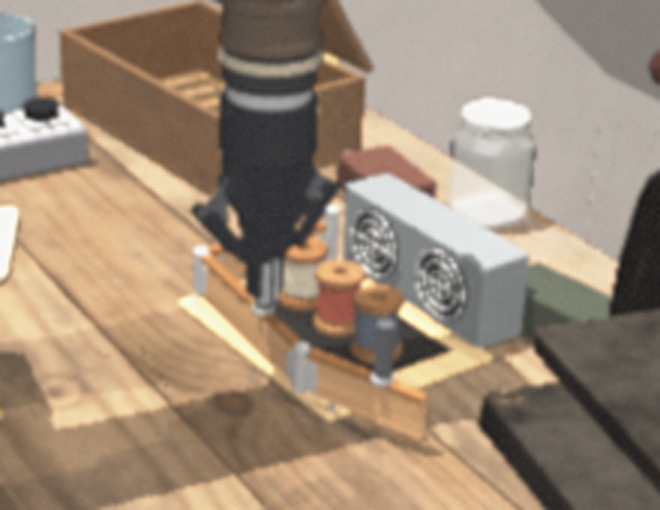

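Leaf 1 was dragged about 7° open because the finger corner caught knob 2: hinge 2 moved from (266,362) to (262,378) in the scene crop. I'll back off and look before pressing leaf 1 home again.

Call:
{"op": "drive_tool", "data": {
  "targets": [
    {"angular": [0, 0, 0], "xyz": [0, 0, 0.5], "grip": -1},
    {"angular": [0, 0, 0], "xyz": [0, 0, 0.8], "grip": -1},
    {"angular": [0, 0, 0], "xyz": [0, -1, 0], "grip": -1},
    {"angular": [0, 0, 0], "xyz": [0, -1, 0], "grip": -1},
    {"angular": [0, 0, 0], "xyz": [0, -1, 0], "grip": -1},
    {"angular": [0, 0, 0], "xyz": [0.5, -1, -0.5], "grip": -1},
    {"angular": [0, 0, 0], "xyz": [0.8, 0, -0.8], "grip": -1},
    {"angular": [0, 0, 0], "xyz": [1, 0, -0.8], "grip": -1},
    {"angular": [0, 0, 0], "xyz": [0, 0, 0], "grip": -1},
    {"angular": [0, 0, 0], "xyz": [0, 0, 0], "grip": -1}
  ]
}}

```text
time_s: 43.6
ee_pos: [0.5686, -0.0072, 0.1901]
ee_rot: [-90.0, -0.0, 95.1]
contact_force: [-0.2, -0.2, -0.5]
finger_gap: 0.0002
```

```bash
python3 plan.py;python3 -c "
from h import *
snap('wrist','w27.png')"
```

```text
t 43.6 pos [ 0.5686 -0.0072  0.1901] rot [-8.997e+01 -1.000e-02  9.513e+01] gap 0.0002 F [-0.2 -0.2 -0.5] j [ -0.7  12.1  -1.6  76.4   0.  -95.9]
```

View pics/w27.png

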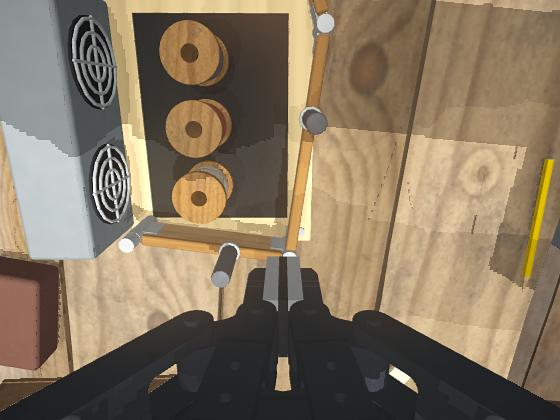

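Call:
{"op": "drive_tool", "data": {
  "targets": [
    {"angular": [0, 0, 0], "xyz": [0.98, 0, -0.57], "grip": -1},
    {"angular": [0, 0, 0], "xyz": [0.98, 0, -0.57], "grip": -1},
    {"angular": [0, 0, 0], "xyz": [0.98, 0, -0.57], "grip": -1},
    {"angular": [0, 0, 0], "xyz": [0, 1, 0], "grip": -1},
    {"angular": [0, 0, 0], "xyz": [0, 1, 0], "grip": -1},
    {"angular": [0, 0, 0], "xyz": [0, 1, 0], "grip": -1},
    {"angular": [0, 0, 0], "xyz": [0, 1, 0], "grip": -1},
    {"angular": [0, 0, 0], "xyz": [0, 0, 0], "grip": -1},
    {"angular": [0, 0, 0], "xyz": [-0.3, 0, 0], "grip": -1},
    {"angular": [0, 0, 0], "xyz": [-0.3, 0, 0], "grip": -1},
    {"angular": [0, 0, 0], "xyz": [-0.3, 0, 0], "grip": -1},
    {"angular": [0, 0, 0], "xyz": [0, 0, 0], "grip": -1}
  ]
}}

```text
time_s: 44.85
ee_pos: [0.6149, 0.0558, 0.0721]
ee_rot: [-90.1, 0.0, 94.9]
contact_force: [0.4, -0.1, -0.3]
finger_gap: -0.0
```

Call:
{"op": "drive_tool", "data": {
  "targets": [
    {"angular": [0, 0, 0], "xyz": [-0.15, 0, 0], "grip": -1},
    {"angular": [0, 0, 0], "xyz": [-0.1, 0, 0], "grip": -1},
    {"angular": [0, 0, 0], "xyz": [0, 0, 0], "grip": -1},
    {"angular": [0, 0, 0], "xyz": [0, 0, 0], "grip": -1}
  ]
}}

```text
time_s: 45.25
ee_pos: [0.6149, 0.054, 0.0717]
ee_rot: [-90.1, -0.5, 95.2]
contact_force: [-1.9, 14.7, 4.7]
finger_gap: 0.0002
```

```bash
python3 plan.py;python3 -c "
from h import *
snap('wrist','w28.png')"
```

```text
t 45.25 pos [0.6149 0.054  0.0717] rot [-90.11  -0.47  95.17] gap 0.0002 F [-1.9 14.7  4.7] j [  4.8  19.4  -7.   63.5   0.5 -90.4]
```

View pics/w28.png

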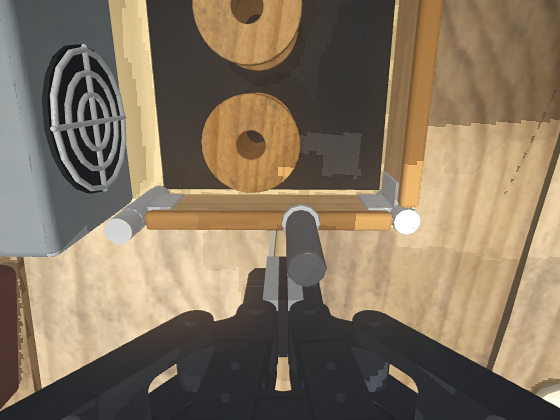

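Call:
{"op": "drive_tool", "data": {
  "targets": [
    {"angular": [0, 0, 0], "xyz": [0.3, 0, 0], "grip": -1},
    {"angular": [0, 0, 0], "xyz": [0.5, 0, 0], "grip": -1},
    {"angular": [0, 0, 0], "xyz": [0, -1, 0], "grip": -1},
    {"angular": [0, 0, 0], "xyz": [0, -1, 0], "grip": -1},
    {"angular": [0, 0, 0], "xyz": [0, -1, 0], "grip": -1},
    {"angular": [0, 0, 0], "xyz": [0, -1, 0], "grip": -1},
    {"angular": [0, 0, 0], "xyz": [-0.6, 0, 0.8], "grip": -1},
    {"angular": [0, 0, 0], "xyz": [-0.8, 0, 0.8], "grip": -1},
    {"angular": [0, 0, 0], "xyz": [-0.9, 0, 0.8], "grip": -1},
    {"angular": [0, 0, 0], "xyz": [-0.9, 0, 0.8], "grip": -1},
    {"angular": [0, 0, 0], "xyz": [0, 0, 0], "grip": -1},
    {"angular": [0, 0, 0], "xyz": [0, 0, 0], "grip": -1}
  ]
}}

```text
time_s: 46.5
ee_pos: [0.5252, -0.0304, 0.1909]
ee_rot: [-90.1, 0.0, 95.0]
contact_force: [-0.2, 0.7, -0.5]
finger_gap: -0.0002
```

```bash
python3 plan.py;python3 -c "
from h import *
snap('wrist','w29.png')"
```

```text
t 46.5 pos [ 0.5252 -0.0304  0.1909] rot [-9.005e+01  2.000e-02  9.495e+01] gap -0.0002 F [-0.2  0.7 -0.5] j [ -3.3   7.4  -7.1  75.4  -0.  -98.3]
```

View pics/w29.png

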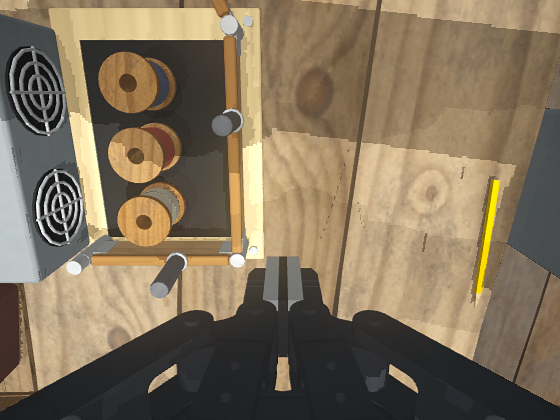

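Run:
```python
from h import *
A,p=snap("wrist")
def bay(P):
    y=np.radians(5.0);d=np.array(P)[:2]-[.632,-.051];return np.round([d[0]*np.cos(y)+d[1]*np.sin(y),-d[0]*np.sin(y)+d[1]*np.cos(y)],4)
for n,u,z in [("h1",(74,268),.055),("h2",(237,261),.055),("k2",(222,126),.1),("h3",(229,24),.055)]:
    P=onz(A,*u,z);print(n,np.round(P,4),bay(P))
S,q=snap("scene"); cv2.imwrite('pics/sc29.png',cv2.resize(q[130:320,180:390],None,fx=3,fy=3,interpolation=cv2.INTER_CUBIC))
```

```text
h1 [0.6922 0.0488 0.055 ] [0.0686 0.0941]
h2 [0.5575 0.0305 0.055 ] [-0.0672  0.0877]
k2 [ 0.5672 -0.082   0.1   ] [-0.0673 -0.0253]
h3 [ 0.572  -0.1468  0.055 ] [-0.0681 -0.0902]
```

View pics/sc29.png

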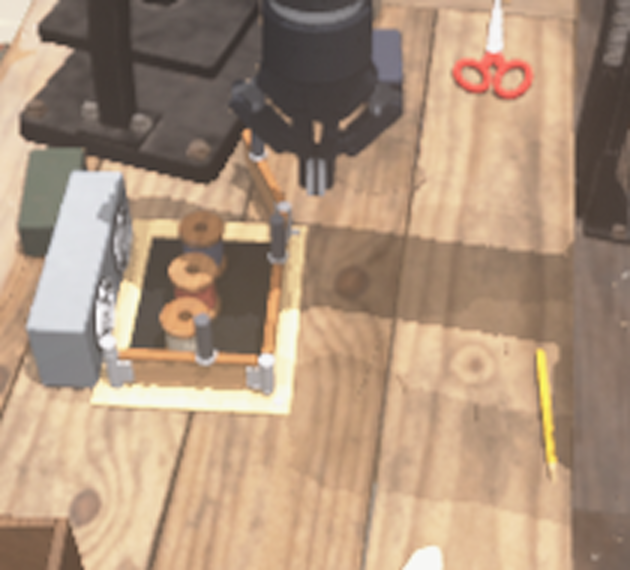

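Call:
{"op": "drive_tool", "data": {
  "targets": [
    {"angular": [0, 0, 0], "xyz": [-0.97, 0, -0.2], "grip": -1},
    {"angular": [0, 0, 0], "xyz": [-0.97, 0, -0.2], "grip": -1},
    {"angular": [0, 0, 0], "xyz": [-0.97, 0, -0.2], "grip": -1},
    {"angular": [0, 0, 0], "xyz": [-0.97, 0, -0.2], "grip": -1},
    {"angular": [0, 0, 0], "xyz": [-0.97, 0, -0.2], "grip": -1},
    {"angular": [0, 0, 0], "xyz": [-0.97, 0, -0.2], "grip": -1},
    {"angular": [0, 0, 0], "xyz": [0, 0, 0], "grip": -1},
    {"angular": [0, 0, 0], "xyz": [0, 0, 0], "grip": -1}
  ]
}}

```text
time_s: 47.45
ee_pos: [0.5769, -0.2005, 0.1897]
ee_rot: [-89.9, -0.0, 95.0]
contact_force: [-0.7, -0.7, -0.1]
finger_gap: 0.0001
```

```bash
python3 plan.py;python3 -c "
from h import *
snap('wrist','w30.png')"
```

```text
t 47.45 pos [ 0.5769 -0.2005  0.1897] rot [-8.994e+01 -4.000e-02  9.502e+01] gap 0.0001 F [-0.7 -0.7 -0.1] j [ -19.2   16.8    4.4   77.7    0.  -114.2]
```

View pics/w30.png

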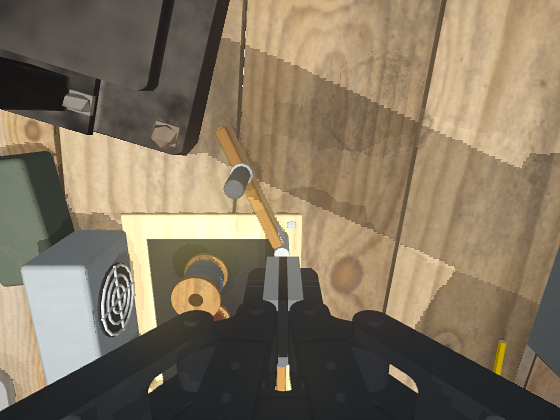

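Run:
```python
from h import *
A,p=snap("wrist")
h3=onz(A,282,253,.055);e=onz(A,222,127,.05);k=onz(A,236,186,.1);
print(h3,e,np.linalg.norm((e-h3)[:2]),k)
for u in [(188,153),(180,154),(195,145),(203,120)]:
  for z in (0,.02,.035):
    c=onz(A,*u,z);print(u,z,np.round(c,4),round(np.linalg.norm((c-h3)[:2]),4))
cv2.imwrite("pics/w30z.png",cv2.resize(p[90:290,90:310],None,fx=3,fy=3,interpolation=cv2.INTER_CUBIC))
```

```text
[ 0.57186386 -0.1502367   0.055     ] [ 0.62561632 -0.2466094   0.05      ] 0.11034954759587355 [ 0.60745828 -0.21478559  0.1       ]
(188, 153) 0 [ 0.6629 -0.216   0.    ] 0.1122
(188, 153) 0.02 [ 0.658  -0.2195  0.02  ] 0.1105
(188, 153) 0.035 [ 0.6544 -0.2221  0.035 ] 0.1095
(180, 154) 0 [ 0.67   -0.2144  0.    ] 0.1173
(180, 154) 0.02 [ 0.6648 -0.218   0.02  ] 0.115
(180, 154) 0.035 [ 0.6608 -0.2207  0.035 ] 0.1135
(195, 145) 0 [ 0.6567 -0.2237  0.    ] 0.1122
(195, 145) 0.02 [ 0.6522 -0.2268  0.02  ] 0.111
(195, 145) 0.035 [ 0.6489 -0.2291  0.035 ] 0.1102
(203, 120) 0 [ 0.6501 -0.2463  0.    ] 0.1239
(203, 120) 0.02 [ 0.6461 -0.248   0.02  ] 0.1227
(203, 120) 0.035 [ 0.643  -0.2492  0.035 ] 0.1219
```

View pics/w30z.png

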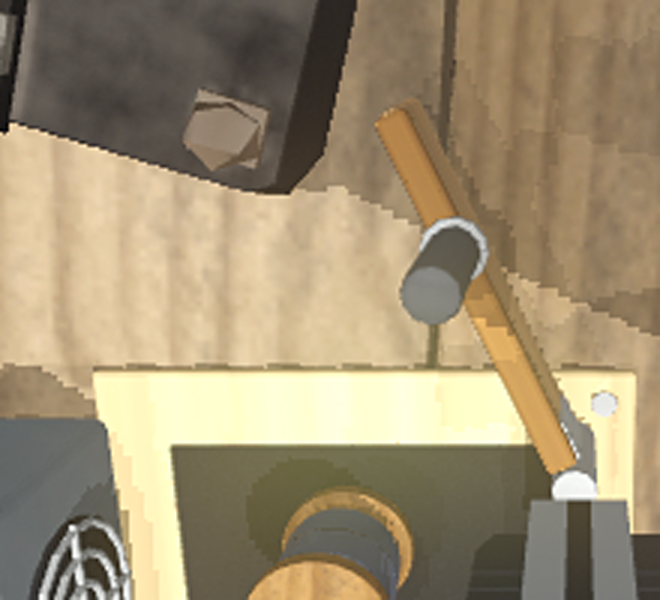

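Run:
```python
from h import *
A=snap("scene")[0];B=snap("side")[0]
def tri(a,b):
    c1,d1=ray(A,*a);c2,d2=ray(B,*b)
    s=np.linalg.lstsq(np.stack([d1,-d2],1),c2-c1,rcond=None)[0]
    p=c1+d1*s[0];q=c2+d2*s[1]; return (p+q)/2,np.linalg.norm(p-q)
print("spindle top",tri((228,70),(455,170)))
print("ball",tri((243,58),(421,155)),tri((243,58),(495,198)))
print("ball2",tri((211,90),(421,155)),tri((211,90),(495,198)))
print("leg near",onz(B,470,312,.02), "platen corner",tri((180+205/3,130+72/3),(383,240)))
print("arch leg back side",onz(B,420,225,.05))
```

```text
spindle top (array([ 0.73818791, -0.38068403,  0.29704698]), np.float64(0.0068163942512008335))
ball (array([ 0.67991065, -0.35371179,  0.3370426 ]), np.float64(0.014512240195898937)) (array([ 0.7234183 , -0.48965122,  0.28452475]), np.float64(0.014536553505679404))
ball2 (array([ 0.75456527, -0.27370424,  0.29117844]), np.float64(0.002012407843392132)) (array([ 0.81511977, -0.41471979,  0.22490011]), np.float64(0.032739175181211076))
leg near [ 0.75265119 -0.47323027  0.02      ] platen corner (array([ 0.67416756, -0.27092626,  0.1010478 ]), np.float64(0.012626954657710222))
arch leg back side [ 0.87486687 -0.18373561  0.05      ]
```

Call:
{"op": "drive_tool", "data": {
  "targets": [
    {"angular": [0, 1, 0], "xyz": [0, 0, 0], "grip": -1},
    {"angular": [0, 1, 0], "xyz": [0, 0, 0], "grip": -1},
    {"angular": [0, 1, 0], "xyz": [0, 0, 0], "grip": -1},
    {"angular": [0, 1, 0], "xyz": [0, 0, 0], "grip": -1},
    {"angular": [0, 1, 0], "xyz": [0, 0, 0], "grip": -1},
    {"angular": [0, 1, 0], "xyz": [0, 0, 0], "grip": -1},
    {"angular": [0, 1, 0], "xyz": [0, 0, 0], "grip": -1},
    {"angular": [0, 0, 0], "xyz": [-0.7, 0, -0.66], "grip": -1},
    {"angular": [0, 0, 0], "xyz": [-0.7, 0, -0.66], "grip": -1},
    {"angular": [0, 0, 0], "xyz": [0, 0, 0], "grip": -1},
    {"angular": [0, 0, 0], "xyz": [0, 0, 0], "grip": -1}
  ]
}}

```text
time_s: 48.75
ee_pos: [0.5897, -0.2566, 0.1904]
ee_rot: [-90.0, -0.0, 60.0]
contact_force: [-0.1, 0.7, -1.1]
finger_gap: -0.0001
```

```bash
python3 plan.py .590 -.257 .07 60;python3 -c "
from h import *
snap('wrist','w31.png')"
```

```text
t 48.75 pos [ 0.5897 -0.2566  0.1904] rot [-8.998e+01 -2.000e-02  6.002e+01] gap -0.0001 F [-0.1  0.7 -1.1] j [-23.5  20.4   9.4  79.1   0.  -83.5]
shift units [-0.008  4.015 -0.019]
turn units [-0.005  0.005  0.004]
```

View pics/w31.png

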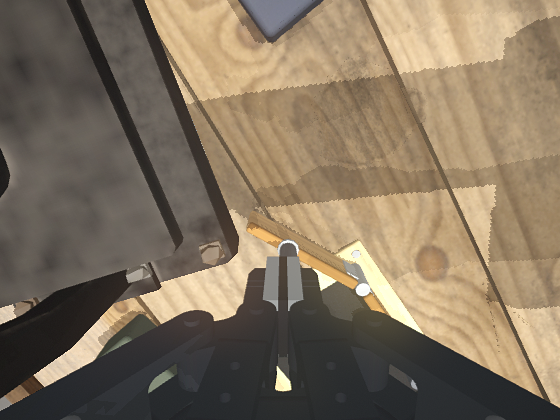

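Call:
{"op": "drive_tool", "data": {
  "targets": [
    {"angular": [0, 0, 0], "xyz": [0, 1, 0], "grip": -1},
    {"angular": [0, 0, 0], "xyz": [0, 1, 0], "grip": -1},
    {"angular": [0, 0, 0], "xyz": [0, 1, 0], "grip": -1},
    {"angular": [0, 0, 0], "xyz": [0, 1, 0], "grip": -1},
    {"angular": [0, 0, 0], "xyz": [0, 0, 0], "grip": -1},
    {"angular": [0, 0, 0], "xyz": [0.4, 0, 0], "grip": -1},
    {"angular": [0, 0, 0], "xyz": [0.4, 0, 0], "grip": -1},
    {"angular": [0, 0, 0], "xyz": [0.4, 0, 0], "grip": -1},
    {"angular": [0, 0, 0], "xyz": [0.3, 0, 0], "grip": -1},
    {"angular": [0, 0, 0], "xyz": [0, 0, 0], "grip": -1}
  ]
}}

```text
time_s: 49.8
ee_pos: [0.6136, -0.2167, 0.0716]
ee_rot: [-90.1, -0.1, 60.1]
contact_force: [-0.4, 0.2, -0.4]
finger_gap: -0.0
```

```bash
python3 plan.py .6455 -.159 .07 60;python3 -c "
from h import *
snap('wrist','w32.png')
S,q=snap('scene'); cv2.imwrite('pics/sc32.png',cv2.resize(q[130:320,180:390],None,fx=3,fy=3,interpolation=cv2.INTER_CUBIC))"
```

```text
t 49.8 pos [ 0.6136 -0.2167  0.0716] rot [-9.009e+01 -7.000e-02  6.013e+01] gap -0.0 F [-0.4  0.2 -0.4] j [-19.5  22.9  -2.   65.    0.  -79.6]
shift units [2.197 0.054 0.036]
turn units [0.019 0.026 0.013]
```

View pics/w32.png

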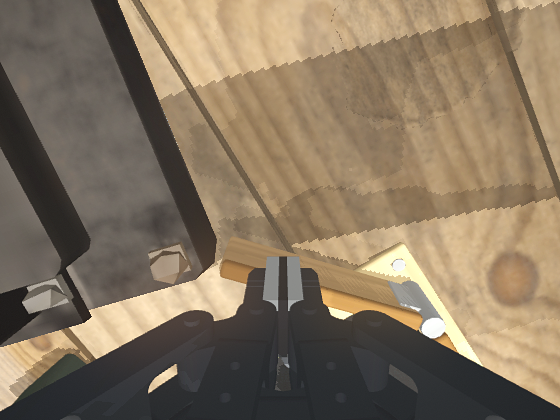

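View pics/sc32.png

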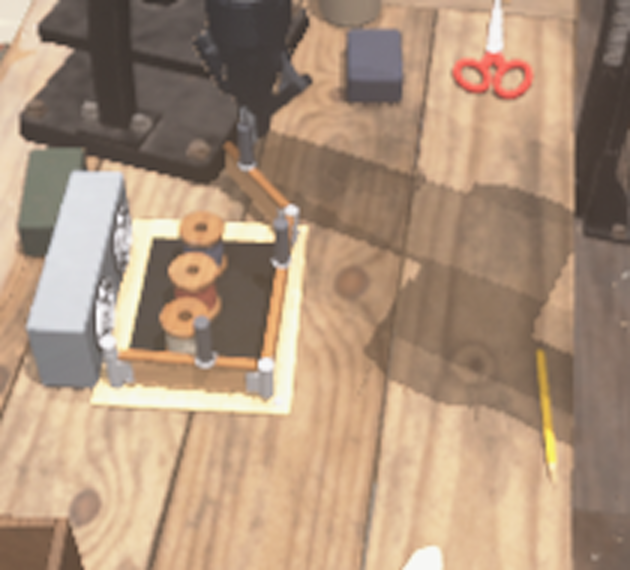

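Call:
{"op": "drive_tool", "data": {
  "targets": [
    {"angular": [0, 0, 0], "xyz": [0.2, 0, 0], "grip": -1},
    {"angular": [0, 0, 0], "xyz": [0.2, 0, 0], "grip": -1},
    {"angular": [0, 0, 0], "xyz": [0, 0, 0], "grip": -1}
  ]
}}

```text
time_s: 50.2
ee_pos: [0.6185, -0.2072, 0.0704]
ee_rot: [-90.0, -0.0, 60.0]
contact_force: [0.0, -0.6, 0.2]
finger_gap: -0.0001
```

Call:
{"op": "drive_tool", "data": {
  "targets": [
    {"angular": [0, 0, 0], "xyz": [0.2, 0, 0], "grip": -1},
    {"angular": [0, 0, 0], "xyz": [0.2, 0, 0], "grip": -1},
    {"angular": [0, 0, 0], "xyz": [0, 0, 0], "grip": -1}
  ]
}}

```text
time_s: 50.5
ee_pos: [0.6246, -0.1964, 0.0704]
ee_rot: [-90.0, -0.0, 60.1]
contact_force: [-0.3, -0.7, -0.0]
finger_gap: 0.0
```

```bash
python3 plan.py .6455 -.159 .07 60;python3 -c "
from h import *
snap('wrist','w33.png')"
```

```text
t 50.5 pos [ 0.6246 -0.1964  0.0704] rot [-8.999e+01 -4.000e-02  6.007e+01] gap 0.0 F [-0.3 -0.7 -0. ] j [-17.5  23.5  -1.3  65.2   0.  -77.5]
shift units [1.427 0.015 0.018]
turn units [-0.003  0.015  0.009]
```

View pics/w33.png

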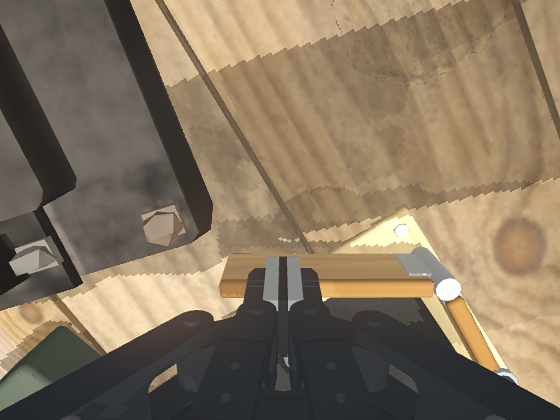

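Call:
{"op": "drive_tool", "data": {
  "targets": [
    {"angular": [0, 0, 0], "xyz": [0.25, 0, 0], "grip": -1},
    {"angular": [0, 0, 0], "xyz": [0.25, 0, 0], "grip": -1},
    {"angular": [0, 0, 0], "xyz": [0.25, 0, 0], "grip": -1},
    {"angular": [0, 0, 0], "xyz": [0.25, 0, 0], "grip": -1},
    {"angular": [0, 0, 0], "xyz": [0, 0, 0], "grip": -1}
  ]
}}

```text
time_s: 51.05
ee_pos: [0.6398, -0.1699, 0.0704]
ee_rot: [-90.0, -0.1, 60.1]
contact_force: [0.3, -0.2, -0.1]
finger_gap: -0.0004
```

```bash
python3 plan.py .6455 -.159 .07 60;python3 -c "
from h import *
snap('wrist','w34.png')
S,q=snap('scene'); cv2.imwrite('pics/sc34.png',cv2.resize(q[130:320,180:390],None,fx=3,fy=3,interpolation=cv2.INTER_CUBIC))"
```

```text
t 51.05 pos [ 0.6398 -0.1699  0.0704] rot [-8.998e+01 -6.000e-02  6.011e+01] gap -0.0004 F [ 0.3 -0.2 -0.1] j [-14.9  24.2  -0.2  65.6   0.1 -75. ]
shift units [0.409 0.013 0.017]
turn units [-0.003  0.022  0.011]
```

View pics/w34.png

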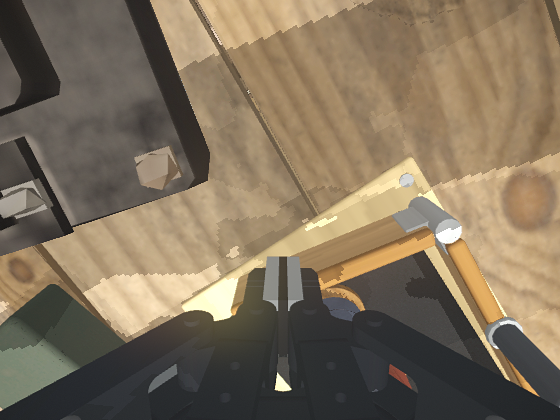

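View pics/sc34.png

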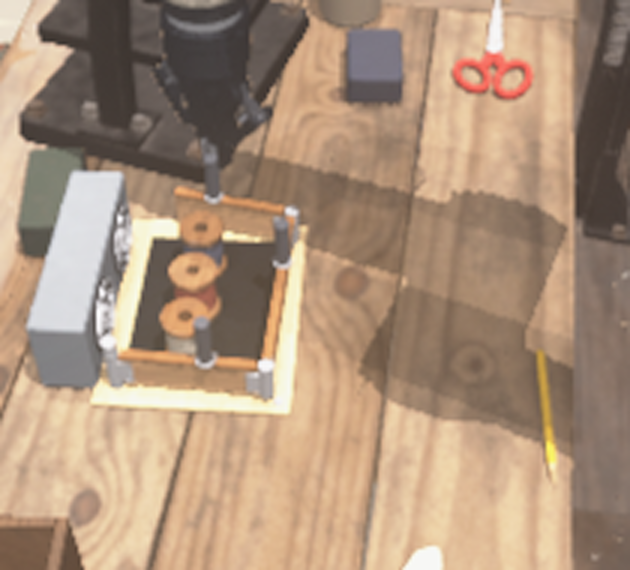

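Call:
{"op": "drive_tool", "data": {
  "targets": [
    {"angular": [0, 0, 0], "xyz": [0.2, 0, 0], "grip": -1},
    {"angular": [0, 0, 0], "xyz": [0.2, 0, 0], "grip": -1},
    {"angular": [0, 0, 0], "xyz": [0, 0, 0], "grip": -1}
  ]
}}

```text
time_s: 51.45
ee_pos: [0.6456, -0.1603, 0.0705]
ee_rot: [-90.0, -0.0, 60.1]
contact_force: [-0.6, -1.3, 0.5]
finger_gap: -0.0001
```

Call:
{"op": "drive_tool", "data": {
  "targets": [
    {"angular": [0, 0, 0], "xyz": [0.1, 0, 0], "grip": -1},
    {"angular": [0, 0, 0], "xyz": [0, 0, 0], "grip": -1},
    {"angular": [0, 0, 0], "xyz": [0, 0, 0], "grip": -1}
  ]
}}

```text
time_s: 51.75
ee_pos: [0.6466, -0.1594, 0.0706]
ee_rot: [-90.0, 0.1, 60.0]
contact_force: [-1.5, -5.2, 0.2]
finger_gap: -0.0
```

Call:
{"op": "drive_tool", "data": {
  "targets": [
    {"angular": [0, 0, 0], "xyz": [0.06, 0, 0], "grip": -1},
    {"angular": [0, 0, 0], "xyz": [0, 0, 0], "grip": -1},
    {"angular": [0, 0, 0], "xyz": [0, 0, 0], "grip": -1}
  ]
}}

```text
time_s: 52.05
ee_pos: [0.6472, -0.1592, 0.0706]
ee_rot: [-90.1, 0.2, 59.9]
contact_force: [-1.9, -9.0, 0.2]
finger_gap: 0.0
```

```bash
python3 plan.py;python3 -c "
from h import *
snap('wrist','w35.png')
S,q=snap('scene'); cv2.imwrite('pics/sc35.png',cv2.resize(q[130:320,180:390],None,fx=3,fy=3,interpolation=cv2.INTER_CUBIC))"
```

```text
t 52.05 pos [ 0.6472 -0.1592  0.0706] rot [-90.1    0.25  59.93] gap 0.0 F [-1.9 -9.   0.2] j [-13.7  24.7   0.5  65.8  -0.3 -73.6]
```

View pics/sc35.png

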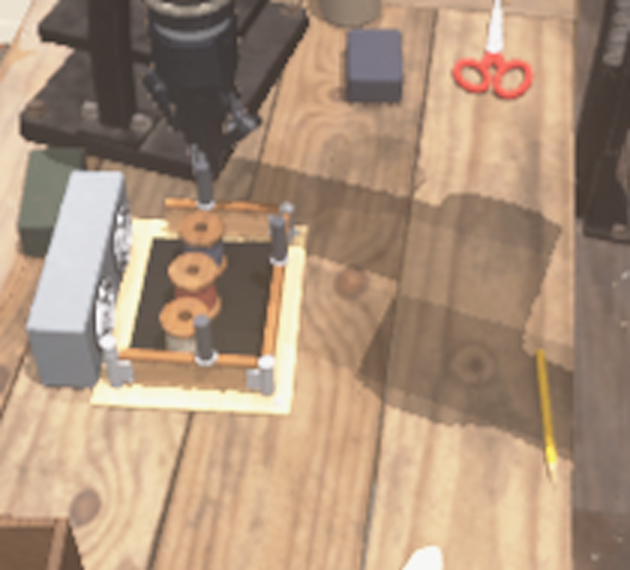

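Call:
{"op": "drive_tool", "data": {
  "targets": [
    {"angular": [0, 0, 0], "xyz": [-0.3, 0, 0], "grip": -1},
    {"angular": [0, 0, 0], "xyz": [-0.5, 0, 0], "grip": -1},
    {"angular": [0, 0, 0], "xyz": [0, -1, 0], "grip": -1},
    {"angular": [0, 0, 0], "xyz": [0, -1, 0], "grip": -1},
    {"angular": [0, -1, 0], "xyz": [0, -1, 0], "grip": -1},
    {"angular": [0, -1, 0], "xyz": [0, -1, 0], "grip": -1},
    {"angular": [0, -1, 0], "xyz": [0, -1, 0], "grip": -1},
    {"angular": [0, -1, 0], "xyz": [0, 0, 0], "grip": -1},
    {"angular": [0, -1, 0], "xyz": [0, 0, 0], "grip": -1},
    {"angular": [0, -1, 0], "xyz": [0, 0, 0], "grip": -1},
    {"angular": [0, -1, 0], "xyz": [0, 0, 0], "grip": -1},
    {"angular": [0, 0, 0], "xyz": [0, 0, 0], "grip": -1}
  ]
}}

```text
time_s: 53.35
ee_pos: [0.6353, -0.1778, 0.2205]
ee_rot: [-90.0, -0.0, 95.0]
contact_force: [-0.1, -0.4, 0.3]
finger_gap: -0.0
```

```bash
python3 plan.py .565 .03 .22
```

```text
t 53.35 pos [ 0.6353 -0.1778  0.2205] rot [-9.001e+01 -4.000e-02  9.503e+01] gap -0.0 F [-0.1 -0.4  0.3] j [ -15.7   22.4   16.1   83.7    0.  -110.7]
shift units [7.106 0.021 1.726]
```

Call:
{"op": "drive_tool", "data": {
  "targets": [
    {"angular": [0, 0, 0], "xyz": [1, -0.3, 0.24], "grip": -1},
    {"angular": [0, 0, 0], "xyz": [1, -0.3, 0.24], "grip": -1},
    {"angular": [0, 0, 0], "xyz": [1, -0.3, 0.24], "grip": -1},
    {"angular": [0, 0, 0], "xyz": [1, -0.3, 0.24], "grip": -1},
    {"angular": [0, 0, 0], "xyz": [1, 0, 0.24], "grip": -1},
    {"angular": [0, 0, 0], "xyz": [1, 0, 0.24], "grip": -1},
    {"angular": [0, 0, 0], "xyz": [0, 0, 0], "grip": -1},
    {"angular": [0, 0, 0], "xyz": [0, 0, 0], "grip": -1}
  ]
}}

```text
time_s: 54.15
ee_pos: [0.5767, -0.0018, 0.2568]
ee_rot: [-90.0, 0.0, 95.0]
contact_force: [-0.0, -0.5, -0.5]
finger_gap: -0.0
```

```bash
python3 plan.py ;python3 -c "
from h import *
snap('wrist','w36.png')"
```

```text
t 54.15 pos [ 0.5767 -0.0018  0.2568] rot [-9.003e+01  1.000e-02  9.501e+01] gap -0.0 F [-0.  -0.5 -0.5] j [ -0.2  13.    7.9  84.9  -0.  -95.2]
```

View pics/w36.png

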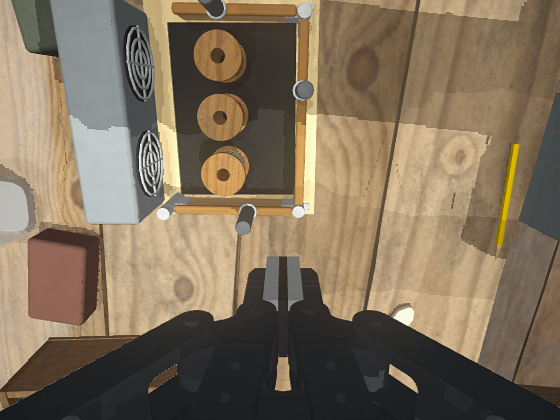

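Run:
```python
from h import *
A,p=snap("wrist")
def bay(P):
    y=np.radians(5.0);d=np.array(P)[:2]-[.632,-.051];return np.round([d[0]*np.cos(y)+d[1]*np.sin(y),-d[0]*np.sin(y)+d[1]*np.cos(y)],4)
for n,u,z in [("h1",(163,213),.055),("h2",(298,211),.055),("k2",(303,90),.1),("h3",(305,10),.055),("e3",(173,8),.05),("w",(223,175),.058),("r",(221,118),.058),("b",(218,56),.058)]:
    P=onz(A,*u,z);print(n,np.round(P,4),bay(P))
q=p[0:230,140:330];cv2.imwrite("pics/w36z.png",cv2.resize(q,None,fx=2.6,fy=2.6))
```

```text
h1 [0.6898 0.0446 0.055 ] [0.0659 0.0902]
h2 [0.5581 0.0311 0.055 ] [-0.0665  0.0882]
k2 [ 0.5671 -0.0811  0.1   ] [-0.0673 -0.0243]
h3 [ 0.5697 -0.1456  0.055 ] [-0.0703 -0.0888]
e3 [ 0.6815 -0.1384  0.05  ] [ 0.0417 -0.0914]
w [0.6322 0.0008 0.058 ] [0.0048 0.0516]
r [ 0.6361 -0.0514  0.058 ] [ 0.0041 -0.0007]
b [ 0.6407 -0.1031  0.058 ] [ 0.0041 -0.0527]
```

View pics/w36z.png

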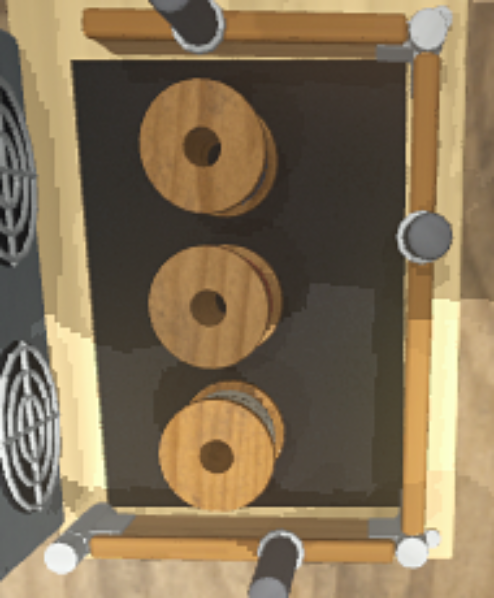

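Call:
{"op": "drive_tool", "data": {
  "targets": [
    {"angular": [0, 0, 0], "xyz": [0.6, 0, 0.8], "grip": -1},
    {"angular": [0, 0, 0], "xyz": [0.9, 0, 0.6], "grip": -1},
    {"angular": [0, 0, 0], "xyz": [1, 0, 0], "grip": -1},
    {"angular": [0, 0, 0], "xyz": [1, 0, 0], "grip": -1},
    {"angular": [0, 0, 0], "xyz": [1, 0, 0], "grip": -1},
    {"angular": [0, 0, 0], "xyz": [1, 0, 0], "grip": -1},
    {"angular": [0, 0, 0], "xyz": [1, 0, 0], "grip": -1},
    {"angular": [0, 0, 0], "xyz": [1, 0, 0], "grip": -1},
    {"angular": [0, 0, 0], "xyz": [1, 0, 0], "grip": -1},
    {"angular": [0, 0, 0], "xyz": [1, 0, 0], "grip": -1},
    {"angular": [0, 0, 0], "xyz": [1, 0, 0], "grip": -1},
    {"angular": [0, 0, 0], "xyz": [1, 0, 0], "grip": -1}
  ]
}}

```text
time_s: 55.45
ee_pos: [0.5056, 0.3382, 0.2562]
ee_rot: [-90.0, 0.0, 94.9]
contact_force: [0.8, 0.1, 0.9]
finger_gap: -0.0003
```

Call:
{"op": "drive_tool", "data": {
  "targets": [
    {"angular": [0, 0, 0], "xyz": [1, 0, 0], "grip": -1},
    {"angular": [0, 0, 0], "xyz": [0.7, 0, 0], "grip": -1},
    {"angular": [0, 0, 0], "xyz": [0, 0, 0], "grip": -1},
    {"angular": [0, 0, 0], "xyz": [0, 0, 0], "grip": -1}
  ]
}}

```text
time_s: 55.85
ee_pos: [0.5009, 0.3881, 0.2558]
ee_rot: [-90.0, 0.1, 95.0]
contact_force: [0.1, -0.5, 0.3]
finger_gap: 0.0001
```

```bash
python3 plan.py ;python3 -c "
from h import *
snap('wrist','w37.png')"
```

```text
t 55.85 pos [0.5009 0.3881 0.2558] rot [-8.996e+01  5.000e-02  9.497e+01] gap 0.0001 F [ 0.1 -0.5  0.3] j [ 37.8  19.7  16.7  87.   -0.  -57.2]
```

View pics/w37.png

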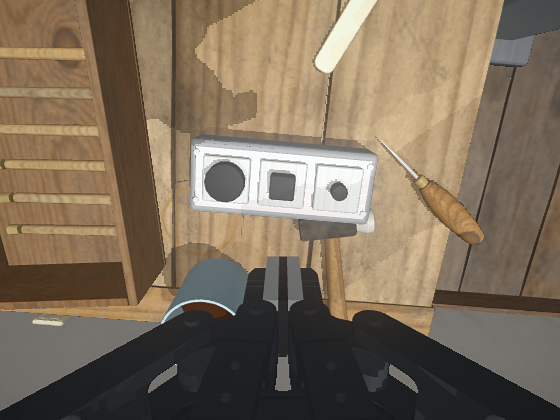

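Run:
```python
from h import *
A,p=snap("wrist")
m=(p.max(2)<75).astype(np.uint8); m[:140]=0;m[215:]=0;m[:,:195]=0;m[:,370:]=0
n,l,s,c=cv2.connectedComponentsWithStats(m)
for i in range(1,n):
    if s[i,4]>60: 
        P=onz(A,*c[i],.061);print(s[i],c[i],np.round(P,4))
S=snap("scene")[0];B=snap("side")[0]
for u in [(235,262),(165,320),(205,312)]: 
    for z in (.08,.1): print(np.round(onz(A,*u,z),3))
print("side mug rim", onz(B,198,140,.09))
```

```text
[0.538 0.469 0.08 ]
[0.536 0.459 0.1  ]
[0.605 0.538 0.08 ]
[0.599 0.524 0.1  ]
[0.565 0.525 0.08 ]
[0.562 0.512 0.1  ]
side mug rim [0.5681769  0.54837076 0.09      ]
```

Run:
```python
from h import *
A,p=snap("wrist")
print(p[180,224],p[184,275],p[190,338])
m=(p.max(2)<120).astype(np.uint8); m[:155]=0;m[208:]=0;m[:,:195]=0;m[:,370:]=0
n,l,s,c=cv2.connectedComponentsWithStats(m)
for i in range(1,n):
    if s[i,4]>60: 
        cx=s[i,0]+s[i,2]/2;cy=s[i,1]+s[i,3]/2
        print(s[i],c[i],np.round(onz(A,*c[i],.061),4))
```

```text
[100  99  99] [110 109 109] [113 113 113]
[ 205  162   40   40 1267] [224.60142068 181.52249408] [0.554  0.3963 0.061 ]
[269 173  27  28 657] [281.79299848 186.48249619] [0.5    0.3964 0.061 ]
[330 182  18  19 243] [338.2345679  191.20576132] [0.4464 0.3964 0.061 ]
```

Call:
{"op": "drive_tool", "data": {
  "targets": [
    {"angular": [0, 0, 0], "xyz": [0.21, 0, 0.9], "grip": -1},
    {"angular": [0, 0, 0], "xyz": [0.21, 0, 0.91], "grip": -1},
    {"angular": [0, 0, 0], "xyz": [0, 1, 0], "grip": -1},
    {"angular": [0, 0, 0], "xyz": [0, 1, 0], "grip": -1},
    {"angular": [0, 0, 0], "xyz": [0, 1, 0], "grip": -1},
    {"angular": [0, 0, 0], "xyz": [0, 1, 0], "grip": -1},
    {"angular": [0, 0, 0], "xyz": [0, 1, 0], "grip": -1},
    {"angular": [0, 0, 0], "xyz": [0, 0.5, 0], "grip": -1},
    {"angular": [0, 0, 0], "xyz": [0, 0, 0], "grip": -1},
    {"angular": [0, 0, 0], "xyz": [0, 0, 0], "grip": -1}
  ]
}}

```text
time_s: 57.1
ee_pos: [0.4453, 0.3963, 0.0921]
ee_rot: [-90.0, -0.0, 95.0]
contact_force: [0.2, -0.1, 0.4]
finger_gap: -0.0003
```

```bash
python3 plan.py .4455 .396 .055 95;python3 -c "
from h import *
snap('wrist','w38.png')"
```

```text
t 57.1 pos [0.4453 0.3963 0.0921] rot [-9.001e+01 -1.000e-02  9.499e+01] gap -0.0003 F [ 0.2 -0.1  0.4] j [ 41.7  16.7  -8.   65.2  -0.  -53.3]
shift units [-0.009  1.238 -0.005]
turn units [ 0.003 -0.002  0.002]
```

View pics/w38.png

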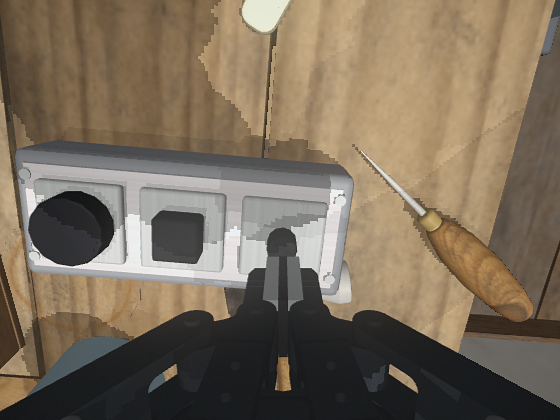

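Call:
{"op": "drive_tool", "data": {
  "targets": [
    {"angular": [0, 0, 0], "xyz": [0, 0.6, 0], "grip": -1},
    {"angular": [0, 0, 0], "xyz": [0, 0.4, 0], "grip": -1},
    {"angular": [0, 0, 0], "xyz": [0, 0.13, 0], "grip": -1},
    {"angular": [0, 0, 0], "xyz": [0, 0.1, 0], "grip": -1},
    {"angular": [0, 0, 0], "xyz": [0, 0, 0], "grip": -1},
    {"angular": [0, 0, 0], "xyz": [0, 0, 0], "grip": -1}
  ]
}}

```text
time_s: 57.75
ee_pos: [0.4452, 0.3965, 0.0556]
ee_rot: [-90.0, -0.0, 95.0]
contact_force: [-2.2, -2.9, 4.2]
finger_gap: 0.0003
```

Call:
{"op": "drive_tool", "data": {
  "targets": [
    {"angular": [0, 0, 0], "xyz": [0, 0.05, 0], "grip": -1},
    {"angular": [0, 0, 0], "xyz": [0, 0, 0], "grip": -1},
    {"angular": [0, 0, 0], "xyz": [0, 0, 0], "grip": -1}
  ]
}}

```text
time_s: 58.05
ee_pos: [0.4453, 0.3967, 0.055]
ee_rot: [-90.1, -0.0, 95.0]
contact_force: [-3.7, -3.6, 12.1]
finger_gap: -0.0001
```

Call:
{"op": "drive_tool", "data": {
  "targets": [
    {"angular": [0, 0, 0], "xyz": [0, -0.6, 0], "grip": -1},
    {"angular": [0, 0, 0], "xyz": [0, -0.8, 0], "grip": -1},
    {"angular": [0, 0, 0], "xyz": [-0.09, 0, -0.91], "grip": -1},
    {"angular": [0, 0, 0], "xyz": [-0.09, 0, -0.91], "grip": -1},
    {"angular": [0, 0, 0], "xyz": [0, 0, 0], "grip": -1},
    {"angular": [0, 0, 0], "xyz": [0, 0, 0], "grip": -1}
  ]
}}

```text
time_s: 58.65
ee_pos: [0.5001, 0.3959, 0.0946]
ee_rot: [-90.0, 0.0, 95.0]
contact_force: [-0.8, 0.5, -0.1]
finger_gap: 0.0004
```

```bash
python3 plan.py .5 .396 .055 95;python3 -c "
from h import *
snap('wrist','w39.png')"
```

```text
t 58.65 pos [0.5001 0.3959 0.0946] rot [-8.996e+01  1.000e-02  9.498e+01] gap 0.0004 F [-0.8  0.5 -0.1] j [ 38.4  21.1  -1.7  67.3   0.  -56.6]
shift units [0.005 1.32  0.002]
turn units [-0.008 -0.003 -0.001]
```

View pics/w39.png

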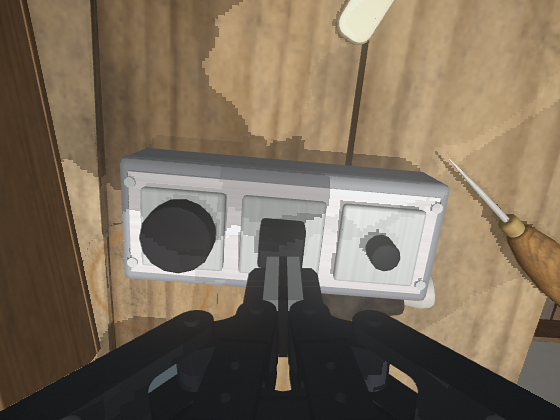

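The fingers are centred on the square cap and the small key has sprung back up. I'll press.

Call:
{"op": "drive_tool", "data": {
  "targets": [
    {"angular": [0, 0, 0], "xyz": [0, 0.6, 0], "grip": -1},
    {"angular": [0, 0, 0], "xyz": [0, 0.45, 0], "grip": -1},
    {"angular": [0, 0, 0], "xyz": [0, 0.15, 0], "grip": -1},
    {"angular": [0, 0, 0], "xyz": [0, 0.13, 0], "grip": -1},
    {"angular": [0, 0, 0], "xyz": [0, 0.03, 0], "grip": -1},
    {"angular": [0, 0, 0], "xyz": [0, 0, 0], "grip": -1},
    {"angular": [0, 0, 0], "xyz": [0, 0, 0], "grip": -1}
  ]
}}

```text
time_s: 59.4
ee_pos: [0.4996, 0.3961, 0.0552]
ee_rot: [-90.0, -0.0, 95.0]
contact_force: [-2.5, -0.7, 5.0]
finger_gap: 0.0002
```

Call:
{"op": "drive_tool", "data": {
  "targets": [
    {"angular": [0, 0, 0], "xyz": [0, 0.05, 0], "grip": -1},
    {"angular": [0, 0, 0], "xyz": [0, 0, 0], "grip": -1},
    {"angular": [0, 0, 0], "xyz": [0, 0, 0], "grip": -1}
  ]
}}

```text
time_s: 59.7
ee_pos: [0.4998, 0.3962, 0.055]
ee_rot: [-90.1, -0.1, 95.0]
contact_force: [-5.4, -4.2, 13.7]
finger_gap: -0.0
```

Call:
{"op": "drive_tool", "data": {
  "targets": [
    {"angular": [0, 0, 0], "xyz": [0, -0.6, 0], "grip": -1},
    {"angular": [0, 0, 0], "xyz": [0, -0.85, 0], "grip": -1},
    {"angular": [0, 0, 0], "xyz": [-0.08, 0, -0.91], "grip": -1},
    {"angular": [0, 0, 0], "xyz": [-0.08, 0, -0.91], "grip": -1},
    {"angular": [0, 0, 0], "xyz": [0, 0, 0], "grip": -1},
    {"angular": [0, 0, 0], "xyz": [0, 0, 0], "grip": -1}
  ]
}}

```text
time_s: 60.3
ee_pos: [0.5549, 0.3958, 0.0956]
ee_rot: [-90.0, 0.0, 95.0]
contact_force: [-0.5, -0.2, -0.6]
finger_gap: 0.0
```

```bash
python3 plan.py .5545 .396 .055 95;python3 -c "
from h import *
snap('wrist','w40.png')"
```

```text
t 60.3 pos [0.5549 0.3958 0.0956] rot [-8.996e+01  2.000e-02  9.498e+01] gap 0.0 F [-0.5 -0.2 -0.6] j [ 35.5  25.8   5.4  69.6   0.  -59.5]
shift units [0.009 1.355 0.013]
turn units [-0.008 -0.003 -0.003]
```

View pics/w40.png

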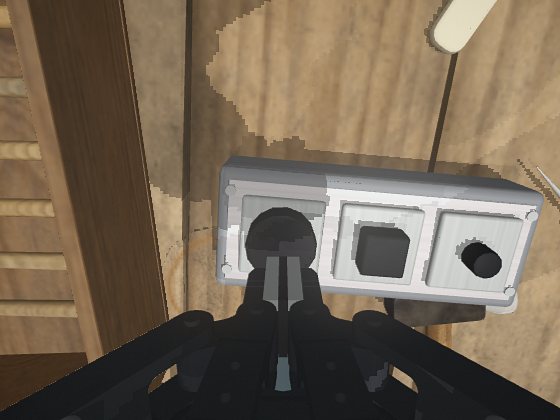

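Call:
{"op": "drive_tool", "data": {
  "targets": [
    {"angular": [0, 0, 0], "xyz": [0, 0.6, 0], "grip": -1},
    {"angular": [0, 0, 0], "xyz": [0, 0.45, 0], "grip": -1},
    {"angular": [0, 0, 0], "xyz": [0, 0.15, 0], "grip": -1},
    {"angular": [0, 0, 0], "xyz": [0, 0.15, 0], "grip": -1},
    {"angular": [0, 0, 0], "xyz": [0, 0.05, 0], "grip": -1},
    {"angular": [0, 0, 0], "xyz": [0, 0, 0], "grip": -1},
    {"angular": [0, 0, 0], "xyz": [0, 0, 0], "grip": -1}
  ]
}}

```text
time_s: 61.05
ee_pos: [0.5546, 0.3962, 0.0554]
ee_rot: [-90.0, -0.0, 95.0]
contact_force: [-2.6, -1.4, 4.3]
finger_gap: 0.0
```

Call:
{"op": "drive_tool", "data": {
  "targets": [
    {"angular": [0, 0, 0], "xyz": [0, 0.05, 0], "grip": -1},
    {"angular": [0, 0, 0], "xyz": [0, 0, 0], "grip": -1},
    {"angular": [0, 0, 0], "xyz": [0, 0, 0], "grip": -1}
  ]
}}

```text
time_s: 61.35
ee_pos: [0.5548, 0.3963, 0.055]
ee_rot: [-90.1, -0.1, 95.0]
contact_force: [-5.3, -2.2, 13.1]
finger_gap: 0.0001
```

Call:
{"op": "drive_tool", "data": {
  "targets": [
    {"angular": [0, 0, 0], "xyz": [0, -0.6, 0], "grip": -1},
    {"angular": [0, 0, 0], "xyz": [0, -1, 0], "grip": -1},
    {"angular": [0, 0, 0], "xyz": [0, -1, 0], "grip": -1},
    {"angular": [0, 0, 0], "xyz": [-0.5, -1, 0], "grip": -1},
    {"angular": [0, 0, 0], "xyz": [-1, -1, 0.3], "grip": -1},
    {"angular": [0, 0, 0], "xyz": [-1, -1, 0.3], "grip": -1},
    {"angular": [0, 0, 0], "xyz": [-1, 0, 0.3], "grip": -1},
    {"angular": [0, 0, 0], "xyz": [-1, 0, 0], "grip": -1},
    {"angular": [0, 0, 0], "xyz": [-1, 0, 0], "grip": -1},
    {"angular": [0, 0, 0], "xyz": [0, 0, 0], "grip": -1},
    {"angular": [0, 0, 0], "xyz": [0, 0, 0], "grip": -1}
  ]
}}

```text
time_s: 62.45
ee_pos: [0.5427, 0.2289, 0.221]
ee_rot: [-90.0, -0.0, 94.9]
contact_force: [-0.1, 1.0, -1.0]
finger_gap: -0.0004
```

```bash
python3 plan.py; python3 -c "
from h import *
snap('wrist','w41.png');snap('side','sd41.png');q=snap('scene')[1];cv2.imwrite('pics/sc41.png',cv2.resize(q[130:320,180:390],None,fx=3,fy=3,interpolation=cv2.INTER_CUBIC))"
```

```text
t 62.45 pos [0.5427 0.2289 0.221 ] rot [-9.004e+01 -3.000e-02  9.494e+01] gap -0.0004 F [-0.1  1.  -1. ] j [ 22.9  14.2   4.9  80.7   0.  -72.1]
```

View pics/w41.png

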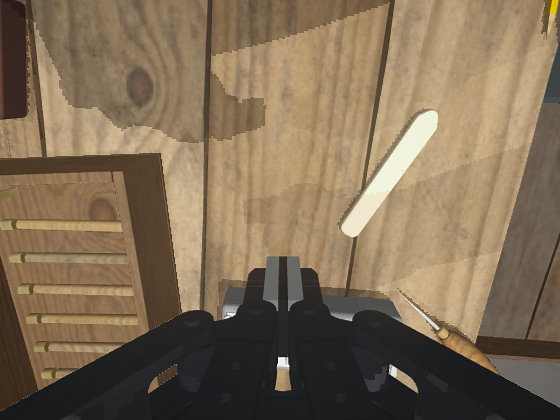

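View pics/sc41.png

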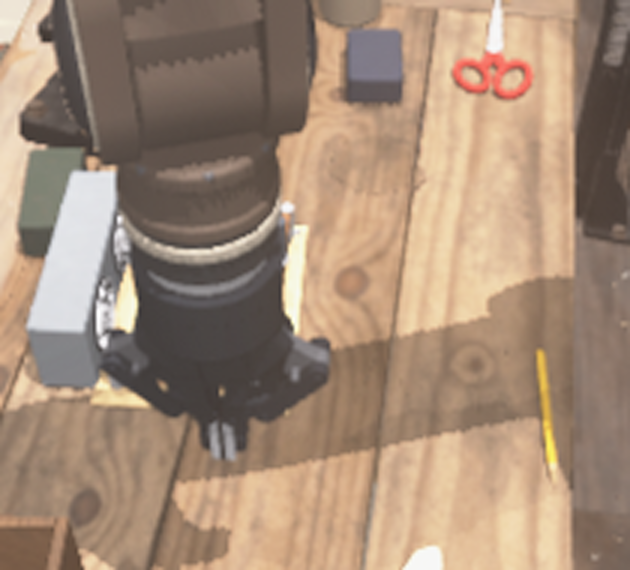

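View pics/sd41.png

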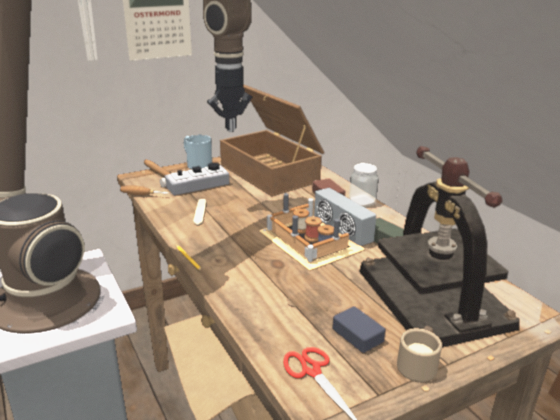

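Call:
{"op": "drive_tool", "data": {
  "targets": [
    {"angular": [0, 0, 0], "xyz": [-0.8, 0, 0.3], "grip": -1},
    {"angular": [0, 0, 0], "xyz": [-1, 0, 0.3], "grip": -1},
    {"angular": [0, 0, 0], "xyz": [-1, 0, 0.3], "grip": -1},
    {"angular": [0, 0, 0], "xyz": [-1, 0, 0.3], "grip": -1},
    {"angular": [0, 0, 0], "xyz": [-1, 0, 0.3], "grip": -1},
    {"angular": [0, 0, 0], "xyz": [-1, 0, 0.3], "grip": -1},
    {"angular": [0, 0, 0], "xyz": [-1, 0, 0.2], "grip": -1},
    {"angular": [0, 0, 0], "xyz": [0, 0, 0], "grip": -1},
    {"angular": [0, 0, 0], "xyz": [0, 0, 0], "grip": -1},
    {"angular": [0, 0, 0], "xyz": [0, 0, 0], "grip": -1}
  ]
}}

```text
time_s: 63.6
ee_pos: [0.5007, 0.0218, 0.2207]
ee_rot: [-90.0, -0.0, 95.1]
contact_force: [0.5, -0.6, 0.6]
finger_gap: -0.0
```

```bash
python3 plan.py; python3 -c "
from h import *
snap('wrist','w42.png');q=snap('side')[1];cv2.imwrite('pics/sd42.png',cv2.resize(q[130:300,140:400],None,fx=3,fy=3,interpolation=cv2.INTER_CUBIC))"
```

```text
t 63.6 pos [0.5007 0.0218 0.2207] rot [-9.00e+01 -2.00e-02  9.51e+01] gap -0.0 F [ 0.5 -0.6  0.6] j [  2.5   4.6  -6.5  78.9   0.  -92.6]
```

View pics/w42.png

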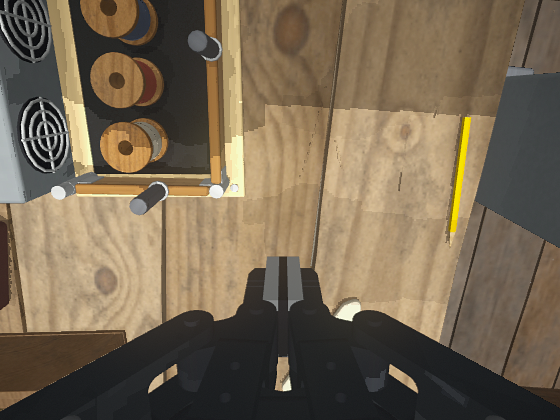

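View pics/sd42.png

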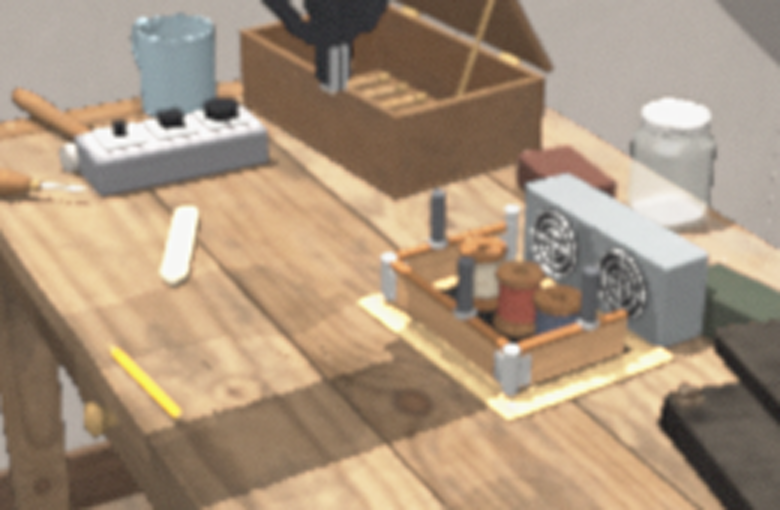

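The screen is shut with all three spools upright inside it, the keys are up, the folder lies flat on the bench and the arm touches nothing. I'm handing it in.

```bash
python3 -c "
from bench import ctrl
print(ctrl.sign_off())"
```

```text
the job is handed in; nothing more can be done
None
```

The job is done and handed in at about 64 s of the 208 s allowed. sign_off gave no verdict, so what follows is from my own checks.

- **Folder and spools:** The folder lies flat on the bench to the left of the screen. The three spools (white, red, blue) stand on the mat at about 52, -1 and -53 mm from its middle.
- **Screen:** I shut leaf 1, then leaf 2, then leaf 3. The last close measurement put each leaf within about 1.3° of its stop; the limit is 7.4°.
- **Keys:** I pressed small, square and wide in that order. Each bottomed at 12–14 N, and the last picture shows all three up again.
- **Weight:** It was never touched and looks unmoved in the pictures.

**What went wrong:** While I was closing leaf 2, the finger corner caught its knob and dragged leaf 1 about 7° open. I pressed leaf 1 home again, and that also carried leaf 2 to its stop (about 0.3° by measurement), before I touched leaf 3. The order therefore held, but leaf 1 was briefly off its stop after its own step.

**Checks that disagreed:** The fixed cameras disagreed with each other by 5–15 mm, so I took the positions that mattered from close wrist-camera views. Leaf 3 looked likely to catch the press base as it swung, but it passed without any measurable force.

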